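# Slide the vocal microphone in behind the pop filter

## Task

Make the vocal microphone ready, picking nothing up: the tall drinks bottle stands in its place behind the pop filter, so first slide the bottle over beside the white cup (about 3 cm between them, not touching). Then slide the microphone forward until it stands behind the middle of the pop filter, front towards the filter, with about 7 cm of air between grille and filter. Push both low down so that they stay upright, do not touch the microphone itself or the shock mount that holds it, and leave the pop filter and everything else as it is.

Things in the scene. Friction and masses are not known exactly. Their poses are not given: they have to be found in the camera images.
- mic: vocal microphone on its desk stand, loose, 0.9 kg, 235 mm tall. Round dark cast base, 100 mm in diameter, with an upright rim 20 mm high (then a low dome to 30 mm); steel stem 16 mm thick up to 85 mm. Friction on the table about 0.6: pushed above some 65 mm it tips. Origin: centre of the base's underside. x: the microphone's front, facing away from the robot; z up
- mic_head: what the stem carries: a black shock mount of 80 mm diameter from 92 to 144 mm height and the silver side-address microphone with its grey grille, 50 mm wide and 44 mm deep, up to 235 mm (its front face 22 mm ahead of the stem's axis). Not to be touched. Same origin and axes as mic
- popfilter: pop filter, fixed: thin upright black mesh disc, 162 mm over its rim, 12 mm thick, on a gooseneck clamped to the table's far edge. Origin: on the table top below the disc's centre; x: normal of the disc, away from the robot, z up. Disc centre at (0, 0, 192) mm; the clamp and neck lie beyond it, at x -10 to 90 mm. With 7 cm of air the microphone's base centre is at (-100, 0, 0) mm of this frame
- filter_center (a point): centre of the pop filter's disc, 192 mm above the table
- bottle: tall metal drinks bottle with black cap and loop, loose, closed, 0.45 kg, 66 mm in diameter with straight sides up to 165 mm, 245 mm tall. Friction on the table about 0.6: pushed above some 45 mm it tips. Origin: centre of its underside, z up. It stands roughly behind the middle of the pop filter, in the microphone's place
- cup: white ceramic cup without a handle, loose, 90 mm over the rim, 72 mm at the foot, 72 mm tall. Origin: centre of its underside. It stands to the left or to the right of the bottle, about 25 cm away; it stays where it is
- pencil_mic: bystander: small thin pencil microphone (21 mm) on a desk stand with a round base of 80 mm diameter, 185 mm tall, on the side of the bottle where the cup is not. Origin: centre of its underside; its tilted upper end reaches 45 mm along its x axis
- pedal: bystander: dark metal effects pedal, 112 x 62 x 49 mm (x, y, z). Origin: centre of its underside
- headphones: bystander: black closed headphones lying on the table, about 205 x 170 x 92 mm. Origin: on the table between the ear cups; the headband reaches to 163 mm along x
- phone: bystander: phone lying flat, 148 x 71 x 9 mm. Origin: centre of its underside
Mind the look-alikes: they are no part of the job. What is shaped like the bottle but blue is not meant.

How it is judged:
By the outcome, as a careful person would: the job done as asked, in the order asked, and still so for the second after the job is handed in, with the robot touching nothing.
It also fails if it takes over 64 s, if anything falls off the work surface, if the arm or the gripper's body presses on something with over 40 N, if the wrist force passes 120 N, or if a joint passes its speed limit or range.

## Robot

A 6-joint arm with a two-finger parallel gripper is mounted at the origin on the work surface. World frame = base frame: x ahead of the robot, y to its left, z up, the work surface at z = 0. Lengths are in mm, angles in rad, forces in N, time in s.
With the tool pointing down it reaches from about 200 to 875 mm from the base axis. Payload 3.4 kg.
Tool frame: the origin (TCP) lies midway between the tips of the shut fingers; the grasp point (between the pads) lies 19 mm behind it; z points along the fingers, x is the direction in which the jaws open and shut, and the axes are right-handed (so a half turn about z gives the same grasp; the last joint's range is limited). The gripper opens to 94 mm and grips with 3 to 60 N. Pads are 16 mm wide; open, the fingers measure 119 mm over their backs; the gripper's body (75 mm by 177 mm) begins 78 mm behind the grasp point.
Start: joints at [-1.43, 0.276, 1.505, -0, 1.361, -0.121], TCP at [148.819, -555.444, 205.493] pointing down, gripper open.
Joint ranges: [-2.89, 2.89], [-0.75, 2.08], [0.22, 2.7], [-1.18, 4.32], [0.11, 2.71], [-2.7, 2.7]. Speed limits (rad/s): [2.57, 2.57, 3.14, 3.14, 3.14, 3.14].

## Interface

Orientations are given as a unit quaternion [x, y, z, w].
In Python, from station import env, imaging gives the robot as it stands.
- The arm moves only by the shell command python3 -m pendant 'ROWS' [OPENING] [FORCE]. ROWS is JSON, a list of rows, each an object of numbers: "tx", "ty", "tz": the shift along the world's x, y, z each as a share of 120 mm, from -1 to 1; "ax", "ay", "az": the turn, a rotation vector about the world's x, y, z each as a share of 90 degrees, from -1 to 1. A call has 1 to 20 rows; each row shifts and turns the commanded pose from where the row before left it; what a row does not reach is not made up. A row lasts 1/8 s, in which the tool goes at most 62.5 mm and 10.7 degrees, less where a joint would pass 70% of its speed; a pose out of reach is approached as far as the arm can. A call with a number of a shift or a turn outside -1 to 1 is refused whole. A call with a gripper value outside its range is refused whole. OPENING is the opening in per cent of the stroke, from 0 (shut) to 100 (fully open), set as the call begins (- or left out, the last holds). The fingers move at their own pace and stop on an object; FORCE is the grip in N (left out, the last holds). Time passes only in rows, so rows that do not move let the fingers close. It gives the time, the measured TCP pose, the force and the opening at its end, in the units of the state.
- env.get_state(): the state, without advancing time (a new reading comes with each control period).
- imaging.grab_frame(name): name is "scene" or "top"; returns the picture (420x560x3 uint8, red, green, blue); there is no depth.
- imaging.camera_model(name): a dict with "K" (3x3 intrinsics, pixels), "T" (4x4, takes a point from camera to world coordinates). Camera axes: x right, y down, z forward; pixel columns grow to the right and rows downward; lengths in mm; the calibration is good to about 2 mm. A picture is of the moment at which its call begins. camera_model takes no time and is no camera call.
- env.job_done(): hands the job in, once; it reports no verdict.
The state is a dict: "t": time; "joint_positions": joint angles; "qvel": joint speeds; "joint_efforts": joint torques, N m; "tcp_pos": TCP position; "orientation": TCP orientation; "ft_force": force on the tool from outside, world axes, zero at the start; "torque": the same for the moment, N m; "opening": finger opening in mm.
Only numpy, scipy, OpenCV 4.12 (cv2) and the standard library are available. Lean on these libraries where they do the work, as an engineer would, in place of code of your own. Each camera call takes 0.05 s, during which the arm holds its last target.

## Working session

There is one attempt and no reset: what is moved stays moved. The work goes in short steps, Python scripts to look and compute and a shell command to move; the robot and the scene stay as the last step left them, time stands still between calls to the robot, and variables do not carry over. Pictures are saved under pics/ and viewed, and the job is handed in when it is done.

```bash
ls; mkdir -p pics; python3 - <<'E'
from station import env, imaging
import cv2,json
for n in("scene","top"):
    im=imaging.grab_frame(n); cv2.imwrite(f"pics/{n}0.png",im[:,:,::-1])
    m=imaging.camera_model(n); print(n,m["K"],m["T"])
print(env.get_state())
E
```

```text
pics
scene [[468.03512156   0.         274.61468509]
 [  0.         468.03512156 212.45730631]
 [  0.           0.           1.        ]] [[ 7.28823359e-01  5.60518108e-01 -3.93237794e-01  1.14213165e+03]
 [ 6.84584978e-01 -5.85928369e-01  4.33625823e-01 -4.82043126e+02]
 [ 1.26459467e-02 -5.85241316e-01 -8.10760558e-01  1.18526347e+03]
 [ 0.00000000e+00  0.00000000e+00  0.00000000e+00  1.00000000e+00]]
top [[435.99903372   0.         271.96104334]
 [  0.         435.99903372 212.03122352]
 [  0.           0.           1.        ]] [[-2.79749291e-02 -9.86423154e-01  1.61823249e-01  4.21167560e+02]
 [-9.99608224e-01  2.74609632e-02 -5.41232018e-03  1.02324159e+02]
 [ 8.95015656e-04 -1.61911260e-01 -9.86804916e-01  1.17845584e+03]
 [ 0.00000000e+00  0.00000000e+00  0.00000000e+00  1.00000000e+00]]
{'t': 0.1, 'joint_positions': array([-1.43000193e+00,  2.76495488e-01,  1.50597120e+00,  1.24996799e-05,
        1.36069450e+00, -1.21000719e-01]), 'qvel': array([ 0.00187967, -0.0011744 , -0.00446819,  0.00140704, -0.00082021,
       -0.0001973 ]), 'joint_efforts': array([ 9.88169086e-04, -4.05456376e+01, -2.37780011e+01,  7.04021123e-02,
        2.98918609e-02, -4.24071129e-05]), 'tcp_pos': array([ 148.74788232, -554.91621344,  204.72600148]), 'orientation': array([ 7.93351001e-01, -6.08763973e-01, -5.55741794e-04, -5.53407581e-04]), 'ft_force': array([ 0.02674981,  0.32311031, -0.03570323]), 'torque': array([0.03059872, 0.0527598 , 0.04214184]), 'opening': 93.74980320528161}
```

View pics/scene0.png

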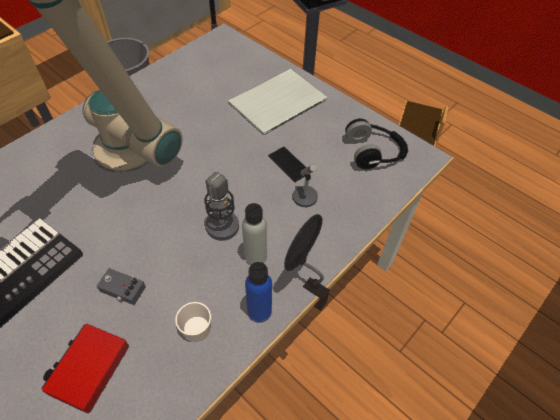

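View pics/top0.png

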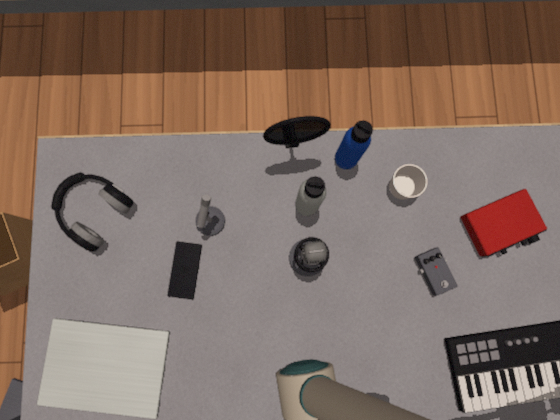

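```bash
cat > h.py <<'E'
from station import env, imaging
import cv2,numpy as np
def crop(n,x0,y0,w,h,s,out,im=None):
    if im is None: im=imaging.grab_frame(n)
    c=cv2.resize(im[y0:y0+h,x0:x0+w],None,fx=s,fy=s,interpolation=cv2.INTER_CUBIC)[:,:,::-1].copy()
    for x in range((x0+9)//10*10,x0+w,10):
        big=x%50==0; cv2.line(c,((x-x0)*s,0),((x-x0)*s,12 if big else 5),(0,255,255),1)
        if x%20==0: cv2.putText(c,str(x),((x-x0)*s,22),0,.35,(0,255,255),1)
    for y in range((y0+9)//10*10,y0+h,10):
        cv2.line(c,(0,(y-y0)*s),(6,(y-y0)*s),(0,255,255),1)
        if y%20==0: cv2.putText(c,str(y),(8,(y-y0)*s+4),0,.35,(0,255,255),1)
    cv2.imwrite(out,c)
def ray(n,u,v,z):
    m=imaging.camera_model(n);T=m["T"]
    d=T[:3,:3]@np.linalg.solve(m["K"],[u,v,1.]);o=T[:3,3]
    return o+d*(z-o[2])/d[2]
def proj(n,p):
    m=imaging.camera_model(n);T=m["T"]
    c=m["K"]@(T[:3,:3].T@(np.array(p,float)-T[:3,3]));return c[:2]/c[2]
def circ(im,n,c,r,z,col=(0,255,0),k=64):
    return np.array([proj(n,[c[0]+r*np.cos(t),c[1]+r*np.sin(t),z]) for t in np.linspace(0,2*np.pi,k)])
E
python3 - <<'E'
from h import *
crop("top",250,110,190,180,4,"pics/t1.png",cv2.imread("pics/top0.png")[:,:,::-1])
crop("scene",170,165,190,180,4,"pics/s1.png",cv2.imread("pics/scene0.png")[:,:,::-1])
E
```

```text
(no output)
```

View pics/t1.png

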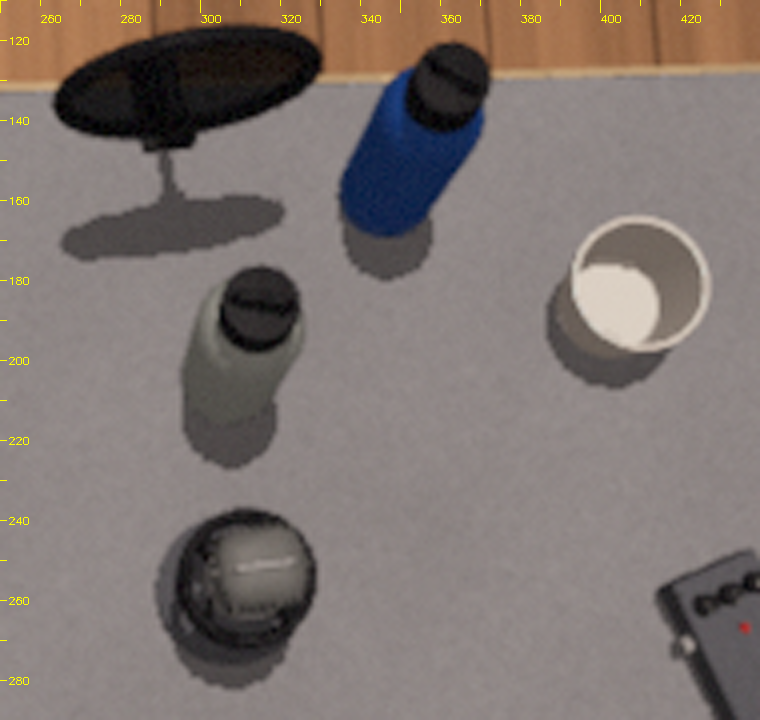

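View pics/s1.png

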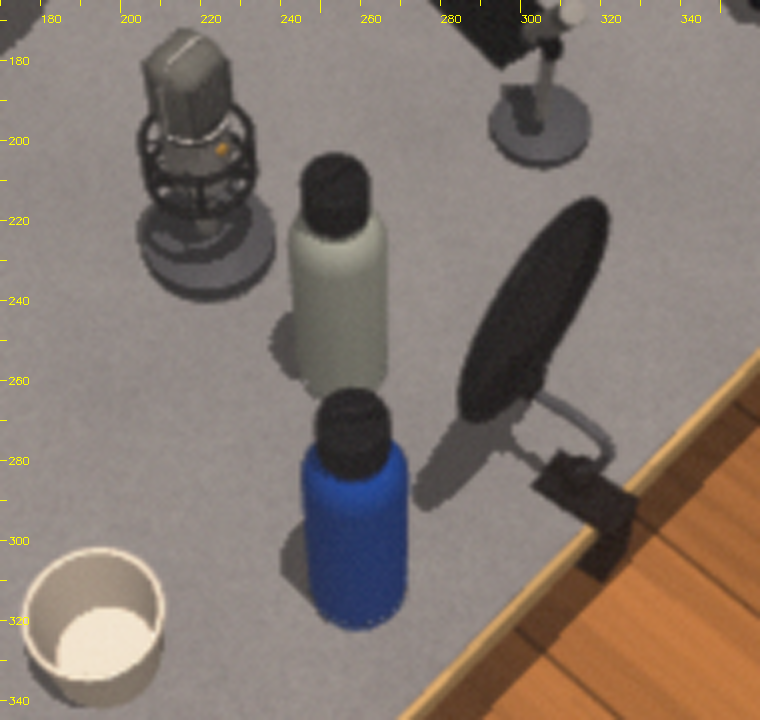

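```bash
python3 - <<'E'
from h import *
from scipy.optimize import least_squares
np.set_printoptions(precision=1,suppress=True)
def tri(a,b):
    f=lambda p:np.r_[proj("top",p)-a,proj("scene",p)-b]
    r=least_squares(f,[600,0,100]);return r.x,np.abs(r.fun).max()
print("filt",tri((297,130.5),(303.4,242.5)))
print("cup",ray("top",410.5,180.75,72),ray("scene",193.4,318.75,72))
# bottle cap top centre : top (258,308)/4 ; scene cap top ellipse
print("bottle cap",ray("top",250+260/4,110+309/4,245))
print("blue cap",ray("top",250+447/4,110+88/4,245))
# scene bottle: axis at column
print("mic base bottom scene centre", ray("scene",170+206/4,165+250/4,10))
print("filter ends", ray("top",250+53/4,110+103/4,192),ray("top",250+322/4,110+60/4,192))
print("pencil", ray("scene",170+540/4,165+122/4,8))
E
```

```text
filt (array([776.3,  31.9, 192. ]), np.float64(0.21898062758731385))
cup [ 675.1 -266.5   72. ] [ 680.3 -268.1   72. ]
bottle cap [626.6   1.4 245. ]
blue cap [ 750.  -108.7  245. ]
mic base bottom scene centre [494.5  -5.3  10. ]
filter ends [765.9 112.4 192. ] [788.1 -47.7 192. ]
pencil [595.5 263.2   8. ]
```

```bash
cat > ov.py <<'E'
from h import *
def cyl(r,z0,z1,c): return [[(c[0]+r*np.cos(t),c[1]+r*np.sin(t),z) for t in np.linspace(0,2*np.pi,60)] for z in (z0,z1)]
def box(c,yaw,xs,ys,z):
    R=np.array([[np.cos(yaw),-np.sin(yaw)],[np.sin(yaw),np.cos(yaw)]])
    return [tuple(np.array(c)+R@p)+(z,) for p in [(xs[0],ys[0]),(xs[1],ys[0]),(xs[1],ys[1]),(xs[0],ys[1]),(xs[0],ys[0])]]
def disc(c,yaw,x,r=81):
    return [(c[0]+x*np.cos(yaw)-r*np.cos(t)*np.sin(yaw),c[1]+x*np.sin(yaw)+r*np.cos(t)*np.cos(yaw),192+r*np.sin(t)) for t in np.linspace(0,2*np.pi,80)]
def overlay(n,im,polys,roi,s,out):
    x0,y0,w,h=roi
    c=cv2.resize(im[y0:y0+h,x0:x0+w],None,fx=s,fy=s,interpolation=cv2.INTER_CUBIC)[:,:,::-1].copy()
    for p,col in polys:
        q=np.array([(proj(n,a)-[x0,y0]+.5)*s for a in p]); cv2.polylines(c,[np.round(q).astype(int)],False,col,1)
    cv2.imwrite(out,c)
G=(0,255,0);R=(0,0,255);Y=(0,255,255);M=(255,0,255)
def model(mic=None,yaw=0,bot=None,blue=None,cup=None,filt=None,fy=0):
    P=[]
    if mic is not None:
        P+=[(p,G) for p in cyl(50,0,20,mic)]+[(p,M) for p in cyl(40,92,144,mic)]
        P+=[(box(mic,yaw,(-22,22),(-25,25),z),Y) for z in (150,235)]
    for b,c in((bot,R),(blue,Y)):
        if b is not None: P+=[(p,c) for p in cyl(33,0,165,b)]
    if cup is not None: P+=[(cyl(45,0,72,cup)[1],G),(cyl(36,0,72,cup)[0],G)]
    if filt is not None: P+=[(disc(filt,fy,-6),G),(disc(filt,fy,6),M)]
    return P
E
python3 - <<'E'
from ov import *
P=model((494.5,-5),.1,(626,1),(750,-108),(677.5,-267),(776,32),np.radians(7.9))
overlay("top",cv2.imread("pics/top0.png")[:,:,::-1],P,(250,110,190,180),4,"pics/to1.png")
overlay("scene",cv2.imread("pics/scene0.png")[:,:,::-1],P,(170,165,190,180),4,"pics/so1.png")
E
```

```text
(no output)
```

View pics/to1.png

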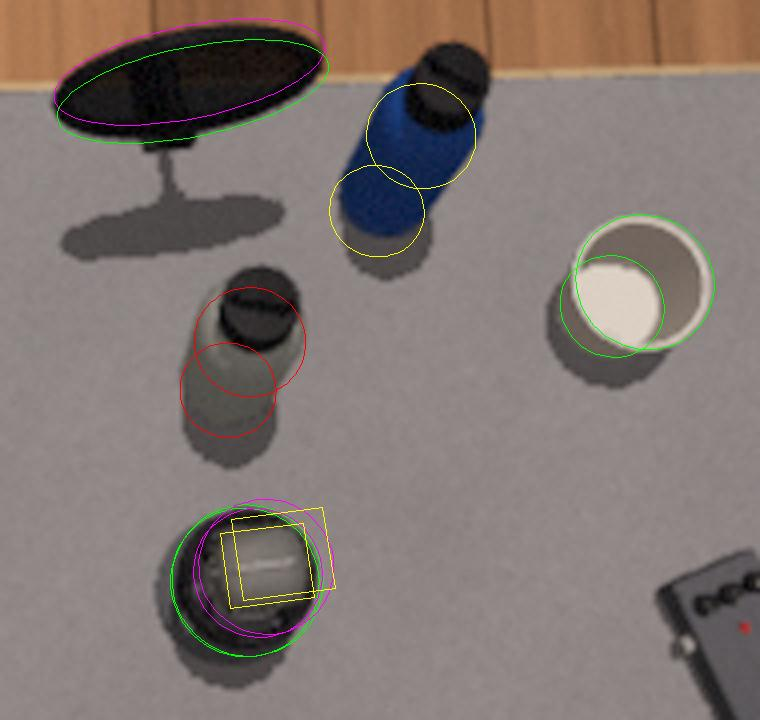

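View pics/so1.png

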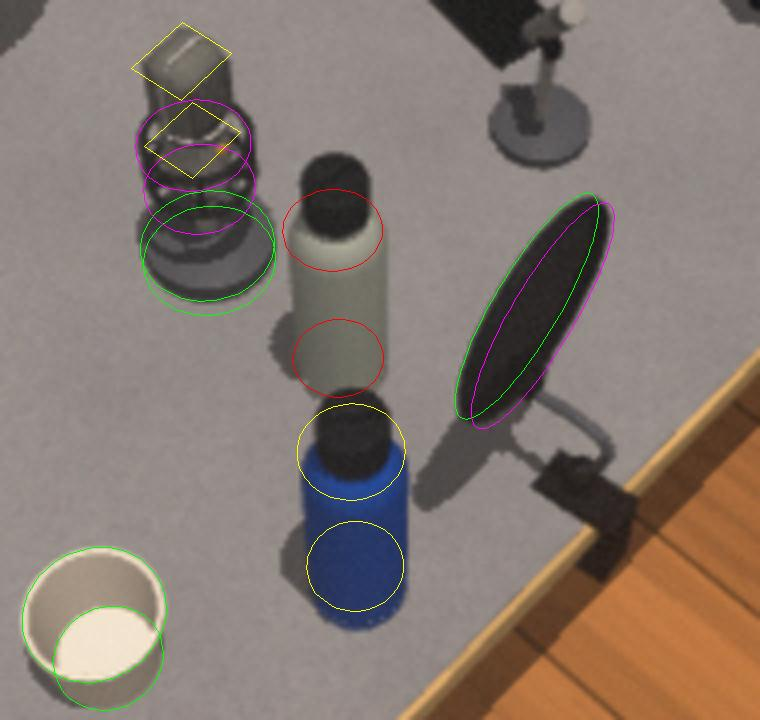

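```bash
python3 - <<'E'
from ov import *
P=model((488,2),.05,(632,-2),(741,-105),(677.5,-267),(778,32),np.radians(7.9))
overlay("top",cv2.imread("pics/top0.png")[:,:,::-1],P,(270,110,110,180),5,"pics/to1.png")
overlay("scene",cv2.imread("pics/scene0.png")[:,:,::-1],P,(190,165,140,180),5,"pics/so1.png")
E
```

```text
Traceback (most recent call last):
  File "ov.py", line 12, in overlay
    q=np.array([(proj(n,a)-[x0,y0]+.5)*s for a in p]); cv2.polylines(c,[np.round(q).astype(int)],False,col,1)
                 ~~~~^^^^^
  File "h.py", line 18, in proj
    m=imaging.camera_model(n);T=m["T"]
ValueError: time passes only in moves, steps and waits
```

View pics/to1.png

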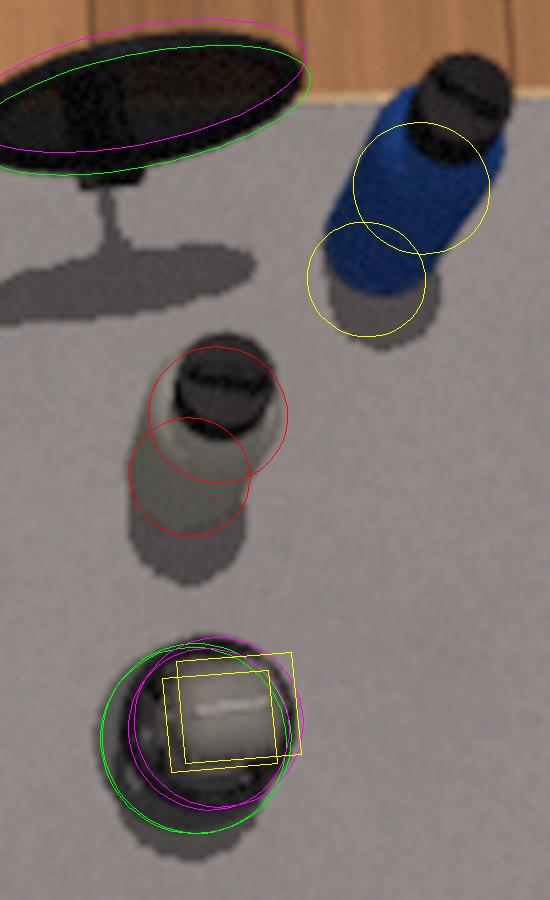

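```bash
cat > cam.py <<'E'
import numpy as np
CM={"scene":dict(K=np.array([[468.03512156,0,274.61468509],[0,468.03512156,212.45730631],[0,0,1]]),T=np.array([[7.28823359e-01,5.60518108e-01,-3.93237794e-01,1.14213165e+03],[6.84584978e-01,-5.85928369e-01,4.33625823e-01,-4.82043126e+02],[1.26459467e-02,-5.85241316e-01,-8.10760558e-01,1.18526347e+03],[0,0,0,1]])),
"top":dict(K=np.array([[435.99903372,0,271.96104334],[0,435.99903372,212.03122352],[0,0,1]]),T=np.array([[-2.79749291e-02,-9.86423154e-01,1.61823249e-01,4.21167560e+02],[-9.99608224e-01,2.74609632e-02,-5.41232018e-03,1.02324159e+02],[8.95015656e-04,-1.61911260e-01,-9.86804916e-01,1.17845584e+03],[0,0,0,1]]))}
E
sed -i 's/imaging.camera_model(n)/CM[n]/; s/^import cv2,numpy as np/import cv2,numpy as np\nfrom cam import CM/' h.py
python3 - <<'E'
from ov import *
P=model((489,3),.1,(633,-3),(742,-112),(677.5,-267),(778,32),np.radians(7.9))
overlay("top",cv2.imread("pics/top0.png")[:,:,::-1],P,(270,110,110,180),5,"pics/to1.png")
overlay("scene",cv2.imread("pics/scene0.png")[:,:,::-1],P,(190,165,140,180),5,"pics/so1.png")
E
```

```text
(no output)
```

View pics/to1.png

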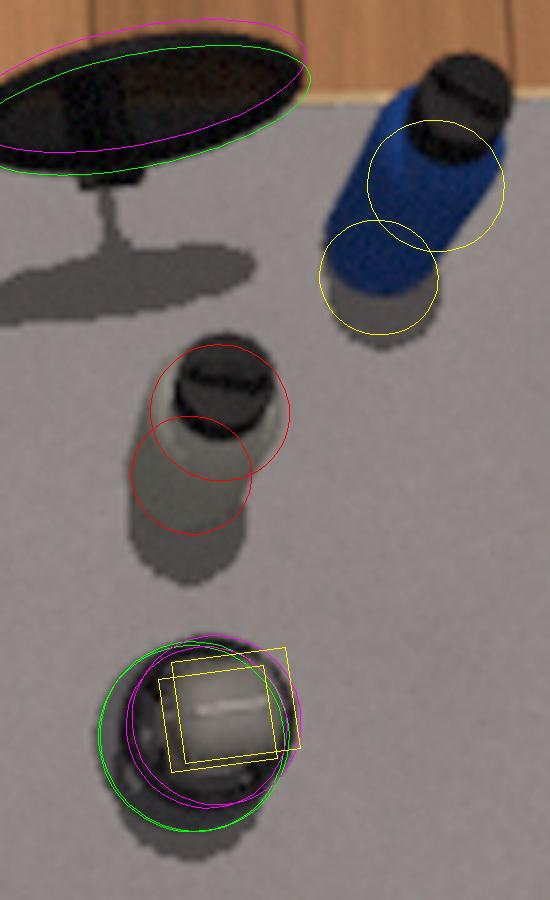

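View pics/so1.png

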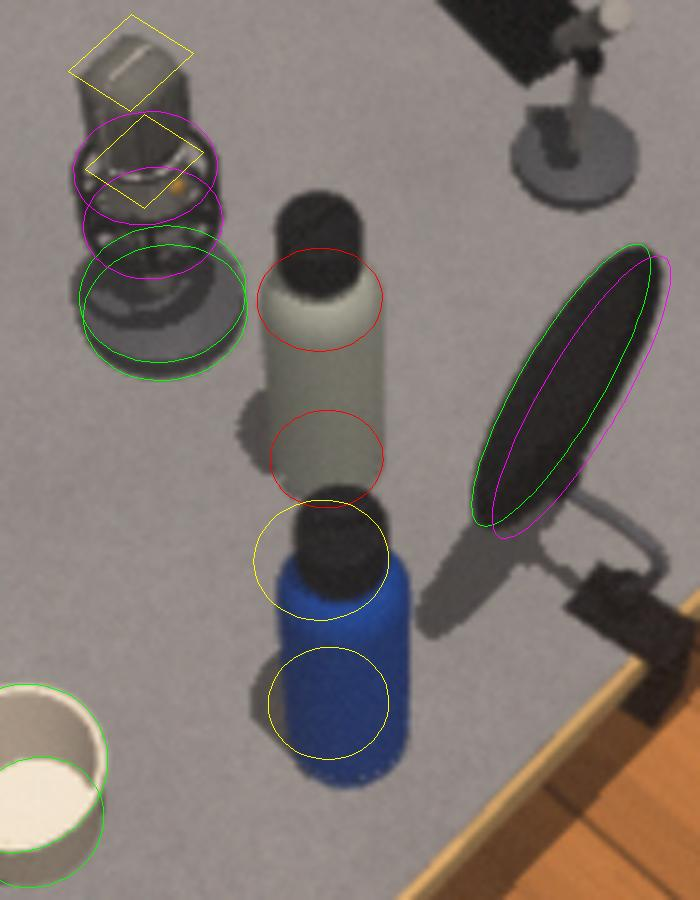

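```bash
python3 - <<'E'
from ov import *
P=model((488,6),.05,(637,-2),(757,-112),(677.5,-267),(778,32),np.radians(7.9))
overlay("top",cv2.imread("pics/top0.png")[:,:,::-1],P,(270,110,110,180),5,"pics/to1.png")
overlay("scene",cv2.imread("pics/scene0.png")[:,:,::-1],P,(190,165,140,180),5,"pics/so1.png")
E
```

```text
(no output)
```

View pics/to1.png

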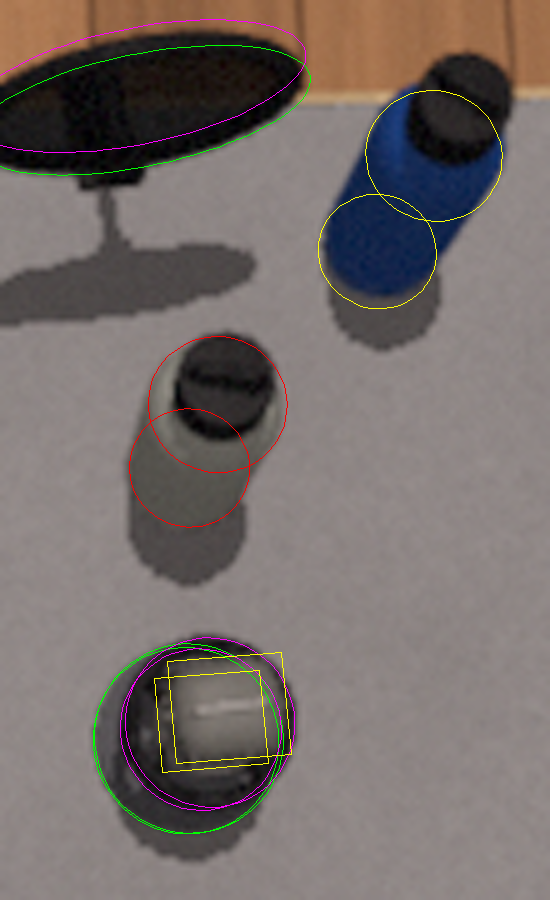

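View pics/so1.png

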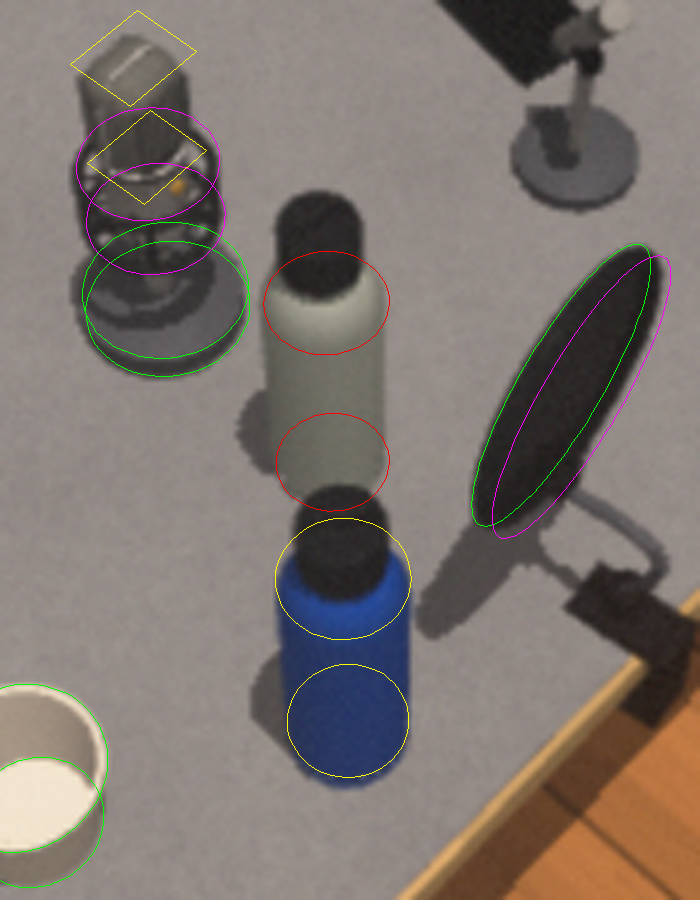

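```bash
python3 - <<'E'
from ov import *
np.set_printoptions(precision=1,suppress=True)
a=ray("scene",212,181,235);b=ray("scene",220,174,235);d=b-a;print(a,b,np.degrees(np.arctan2(d[0],-d[1])))
a=ray("top",270+193/5,110+715/5,235);b=ray("top",270+267/5,110+707/5,235);d=b-a;print(a,b,np.degrees(np.arctan2(d[0],-d[1])))
print("pencil top",ray("top",207,197,180),ray("scene",315,168,180),"base",ray("top",212,222,5))
from scipy.spatial.transform import Rotation as Ro
print(Ro.from_quat([7.93351001e-01, -6.08763973e-01, -5.55741794e-04, -5.53407581e-04]).as_matrix())
E
```

```text
[492.6 -13.2 235. ] [490.1  17.7 235. ] -175.2781440147493
[484.1  20.6 235. ] [486.6 -11.6 235. ] 4.5488634895884585
pencil top [624.7 247.4 180. ] [630.8 249.  180. ] base [590.7 259.5   5. ]
[[ 0.3 -1.  -0. ]
 [-1.  -0.3  0. ]
 [-0.  -0.  -1. ]]
```

```bash
python3 -m pendant '[{"tz":0.5},{"tz":0.5},{"tx":0.283,"ty":0.366,"az":0.0667},{"tx":0.283,"ty":0.366,"az":0.0667},{"tx":0.283,"ty":0.366,"az":0.0667},{"tx":0.283,"ty":0.366,"az":0.0667},{"tx":0.283,"ty":0.366,"az":0.0667},{"tx":0.283,"ty":0.366,"az":0.0667},{"tx":0.283,"ty":0.366,"az":0.0667},{"tx":0.283,"ty":0.366,"az":0.0667},{"tx":0.283,"ty":0.366,"az":0.0667},{"tx":0.283,"ty":0.366,"az":0.0667},{"tx":0.283,"ty":0.366,"az":0.0667},{"tx":0.283,"ty":0.366,"az":0.0667},{"tx":0.283,"ty":0.366,"az":0.0667},{"tx":0.283,"ty":0.366,"az":0.0667},{},{}]' 43
cat > st.py <<'E'
from station import env
import numpy as np
from scipy.spatial.transform import Rotation as Ro
np.set_printoptions(precision=3,suppress=True)
s=env.get_state();R=Ro.from_quat(s["orientation"]).as_matrix()
print(s["t"],s["tcp_pos"].round(1),"x",R[:,0],"z",R[:,2],"q",s["joint_positions"],s["ft_force"].round(1),s["opening"])
E
python3 st.py
```

```text
0.1 [ 148.7 -554.9  204.7] x [ 0.259 -0.966 -0.002] z [-0.     0.002 -1.   ] q [-1.43   0.276  1.506  0.     1.361 -0.121] [ 0.   0.3 -0. ] 93.74980320528161validation failed for argument at $[0]...
```

```bash
python3 -m pendant '[{"tx":0,"ty":0,"tz":0.5,"ax":0,"ay":0,"az":0},{"tx":0,"ty":0,"tz":0.5,"ax":0,"ay":0,"az":0}]' 43; python3 st.py
```

```text
t: 0.35
tcp_pos: [148.7, -554.7, 325.6]
orientation: [0.793, -0.609, -0.001, -0.001]
ft_force: [-0.4, -0.6, -0.1]
opening: 77.3
0.35 [ 148.7 -554.7  325.6] x [ 0.259 -0.966 -0.003] z [-0.     0.003 -1.   ] q [-1.43   0.236  1.27   0.     1.638 -0.121] [-0.4 -0.6 -0.1] 77.31464274753364
```

```bash
python3 -m pendant '[{"tx":0.283,"ty":0.366,"tz":0,"ax":0,"ay":0,"az":0.0667},{"tx":0.283,"ty":0.366,"tz":0,"ax":0,"ay":0,"az":0.0667},{"tx":0.283,"ty":0.366,"tz":0,"ax":0,"ay":0,"az":0.0667},{"tx":0.283,"ty":0.366,"tz":0,"ax":0,"ay":0,"az":0.0667},{"tx":0.283,"ty":0.366,"tz":0,"ax":0,"ay":0,"az":0.0667},{"tx":0.283,"ty":0.366,"tz":0,"ax":0,"ay":0,"az":0.0667},{"tx":0.283,"ty":0.366,"tz":0,"ax":0,"ay":0,"az":0.0667},{"tx":0.283,"ty":0.366,"tz":0,"ax":0,"ay":0,"az":0.0667},{"tx":0.283,"ty":0.366,"tz":0,"ax":0,"ay":0,"az":0.0667},{"tx":0.283,"ty":0.366,"tz":0,"ax":0,"ay":0,"az":0.0667},{"tx":0.283,"ty":0.366,"tz":0,"ax":0,"ay":0,"az":0.0667},{"tx":0.283,"ty":0.366,"tz":0,"ax":0,"ay":0,"az":0.0667},{"tx":0.283,"ty":0.366,"tz":0,"ax":0,"ay":0,"az":0.0667},{"tx":0.283,"ty":0.366,"tz":0,"ax":0,"ay":0,"az":0.0667},{"tx":0,"ty":0,"tz":0,"ax":0,"ay":0,"az":0}]' 43; python3 st.py
```

```text
t: 2.22
tcp_pos: [625.6, 62.5, 323.4]
orientation: [0.997, 0.081, -0.001, -0.001]
ft_force: [-0.7, -0.4, 0.4]
opening: 40.5
2.225 [625.6  62.5 323.4] x [ 0.987  0.162 -0.002] z [-0.002  0.001 -1.   ] q [-0.012  0.325  1.151  0.001  1.669 -0.174] [-0.7 -0.4  0.4] 40.47109590656511
```

```bash
python3 -m pendant '[{"tx":0,"ty":0,"tz":0,"ax":-0.103,"ay":-0.016,"az":0},{"tx":0,"ty":0,"tz":0,"ax":-0.103,"ay":-0.016,"az":0},{"tx":0,"ty":0,"tz":0,"ax":-0.103,"ay":-0.016,"az":0},{"tx":0,"ty":0,"tz":0,"ax":0,"ay":0,"az":0}]'; python3 st.py
```

```text
t: 2.72
tcp_pos: [622.7, 61.2, 323.5]
orientation: [0.967, 0.079, 0.016, 0.242]
ft_force: [0.3, 0.0, -0.0]
opening: 40.5
2.725 [622.7  61.2 323.5] x [ 0.987  0.16  -0.007] z [ 0.07  -0.466 -0.882] q [ 0.28   0.354  1.215 -0.487  1.634  0.101] [ 0.3  0.  -0. ] 40.514384242567765
```

```bash
python3 -m pendant '[{"tx":0,"ty":0,"tz":-0.43,"ax":0,"ay":0,"az":0},{"tx":0,"ty":0,"tz":-0.43,"ax":0,"ay":0,"az":0},{"tx":0,"ty":0,"tz":-0.43,"ax":0,"ay":0,"az":0},{"tx":0,"ty":0,"tz":-0.43,"ax":0,"ay":0,"az":0},{"tx":0,"ty":0,"tz":-0.43,"ax":0,"ay":0,"az":0},{"tx":0,"ty":0,"tz":0,"ax":0,"ay":0,"az":0}]'; python3 st.py; python3 - <<'E'
from h import *
for n in("scene","top"): cv2.imwrite(f"pics/{n}1.png",imaging.grab_frame(n)[:,:,::-1])
E
```

```text
t: 3.48
tcp_pos: [621.5, 56.5, 64.6]
orientation: [0.967, 0.076, 0.014, 0.243]
ft_force: [-0.3, 0.1, 0.3]
opening: 40.1
3.475 [621.5  56.5  64.6] x [ 0.988  0.153 -0.01 ] z [ 0.064 -0.467 -0.882] q [ 0.273  0.521  1.607 -0.538  1.146  0.376] [-0.3  0.1  0.3] 40.0793333752888
```

View pics/scene1.png

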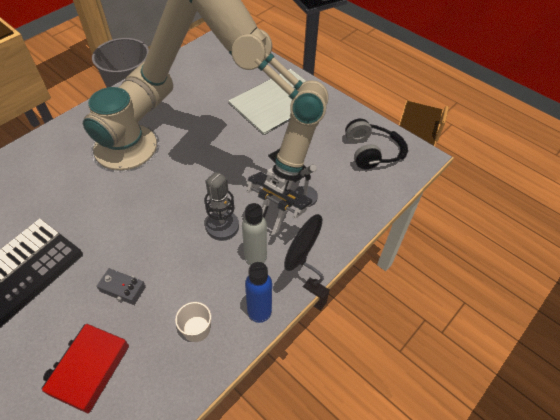

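View pics/top1.png

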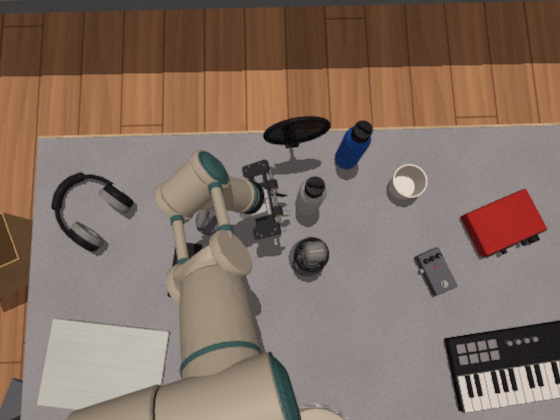

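```bash
python3 -m pendant '[{"tx":0.02,"ty":0,"tz":-0.2,"ax":0,"ay":0,"az":0},{"tx":0.02,"ty":0,"tz":-0.2,"ax":0,"ay":0,"az":0},{"tx":0,"ty":0,"tz":0,"ax":0,"ay":0,"az":0}]'; python3 st.py; python3 - <<'E'
from h import *
for n,r in(("scene",(200,140,150,150)),("top",(230,110,150,140))): crop(n,*r,5,f"pics/{n}2.png")
E
```

```text
t: 3.95
tcp_pos: [630.0, 59.0, 21.1]
orientation: [0.967, 0.076, 0.019, 0.242]
ft_force: [-0.3, -0.5, 0.6]
opening: 40.4
3.95 [630.   59.   21.1] x [0.988 0.156 0.   ] z [ 0.074 -0.466 -0.882] q [ 0.274  0.575  1.636 -0.564  1.067  0.429] [-0.3 -0.5  0.6] 40.4456833116997
```

View pics/scene2.png

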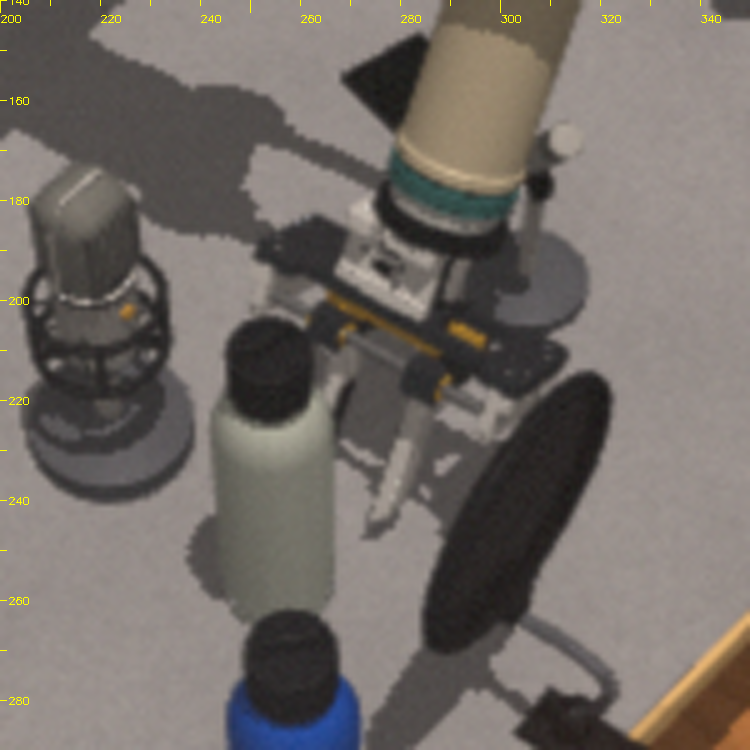

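View pics/top2.png

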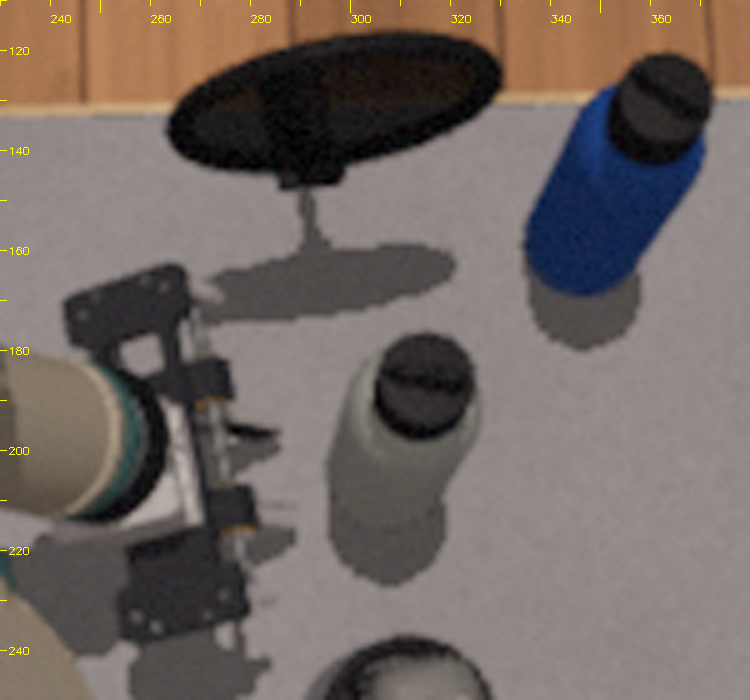

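```bash
python3 -m pendant '[{"tx":-0.03,"ty":0,"tz":-0.05,"ax":0,"ay":0,"az":0},{"tx":0.015,"ty":-0.1,"tz":0,"ax":0,"ay":0,"az":0},{"tx":0.008,"ty":-0.05,"tz":0,"ax":0,"ay":0,"az":0},{"tx":0.008,"ty":-0.05,"tz":0,"ax":0,"ay":0,"az":0},{"tx":0.008,"ty":-0.05,"tz":0,"ax":0,"ay":0,"az":0},{"tx":0.008,"ty":-0.05,"tz":0,"ax":0,"ay":0,"az":0}]'; python3 st.py; python3 - <<'E'
from h import *
for n,r in(("scene",(200,140,150,150)),("top",(230,110,150,140))): crop(n,*r,5,f"pics/{n}3.png")
E
```

```text
t: 4.8
tcp_pos: [631.0, 23.9, 13.4]
orientation: [0.967, 0.076, 0.018, 0.242]
ft_force: [-0.1, 4.0, 1.0]
opening: 40.4
4.8 [631.   23.9  13.4] x [ 0.988  0.156 -0.001] z [ 0.072 -0.465 -0.882] q [ 0.219  0.571  1.67  -0.584  1.019  0.404] [-0.1  4.   1. ] 40.394363922315115
```

View pics/scene3.png

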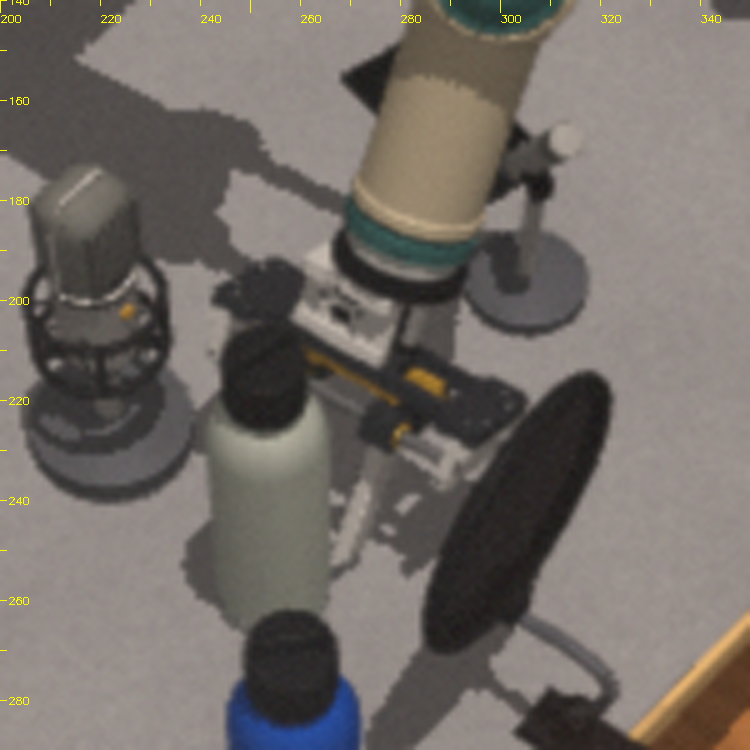

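View pics/top3.png

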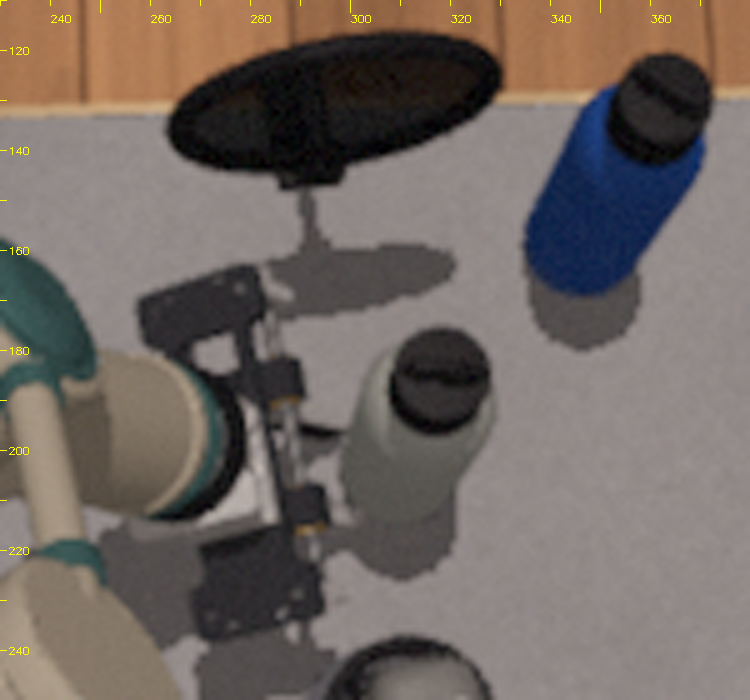

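```bash
python3 -m pendant '[{"tx":0.0165,"ty":-0.1,"tz":0,"ax":0,"ay":0,"az":0},{"tx":0.0165,"ty":-0.1,"tz":0,"ax":0,"ay":0,"az":0},{"tx":0.0165,"ty":-0.1,"tz":0,"ax":0,"ay":0,"az":0},{"tx":0.0165,"ty":-0.1,"tz":0,"ax":0,"ay":0,"az":0},{"tx":0.0165,"ty":-0.1,"tz":0,"ax":0,"ay":0,"az":0},{"tx":0.0165,"ty":-0.1,"tz":0,"ax":0,"ay":0,"az":0},{"tx":0.0165,"ty":-0.1,"tz":0,"ax":0,"ay":0,"az":0},{"tx":0.0165,"ty":-0.1,"tz":0,"ax":0,"ay":0,"az":0},{"tx":0.0165,"ty":-0.1,"tz":0,"ax":0,"ay":0,"az":0},{"tx":0.0165,"ty":-0.1,"tz":0,"ax":0,"ay":0,"az":0},{"tx":0,"ty":0,"tz":0,"ax":0,"ay":0,"az":0}]'; python3 st.py; python3 - <<'E'
from h import *
for n,r in(("scene",(170,165,150,180)),("top",(290,110,150,140))):
    im=imaging.grab_frame(n);cv2.imwrite(f"pics/{n}4f.png",im[:,:,::-1]); crop(n,*r,4,f"pics/{n}4.png",im)
E
```

```text
t: 6.28
tcp_pos: [651.0, -98.1, 13.8]
orientation: [0.967, 0.076, 0.018, 0.243]
ft_force: [0.1, 0.5, -0.2]
opening: 40.5
6.275 [651.  -98.1  13.8] x [ 0.988  0.156 -0.002] z [ 0.072 -0.467 -0.881] q [ 0.024  0.562  1.69  -0.627  0.925  0.261] [ 0.1  0.5 -0.2] 40.54342053607884
```

View pics/scene4.png

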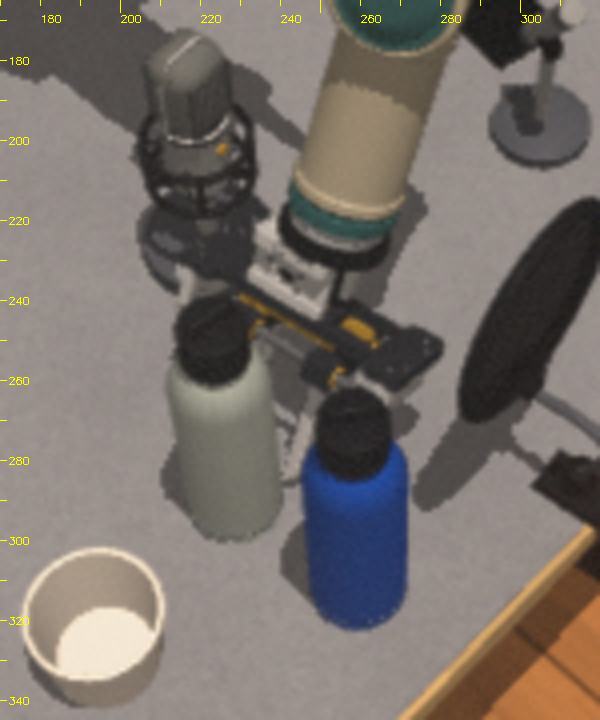

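View pics/top4.png

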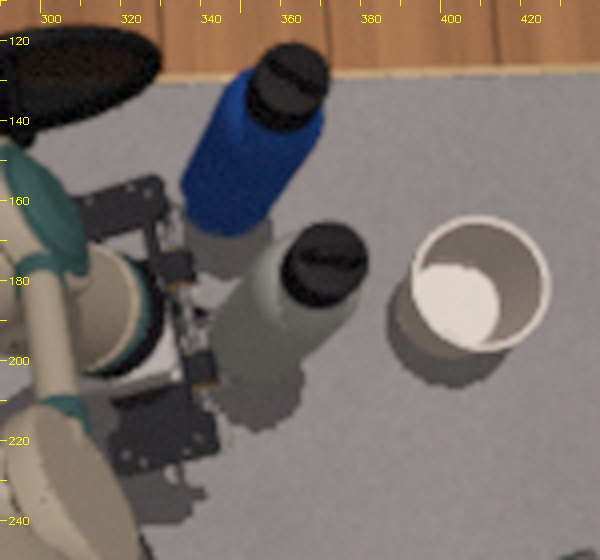

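```bash
python3 - <<'E'
from ov import *
P=model(None,0,(656.3,-132),(761,-115),(677.5,-267))
for n,r in(("scene",(170,215,120,130)),("top",(320,110,120,120))):
  overlay(n,cv2.imread(f"pics/{n}4f.png")[:,:,::-1],P,r,5,f"pics/{n}4o.png")
E
```

```text
(no output)
```

View pics/scene4o.png

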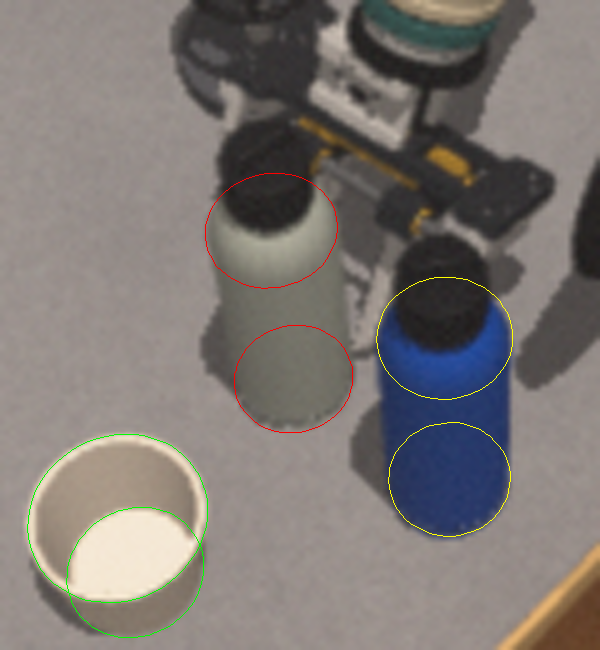

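View pics/top4o.png

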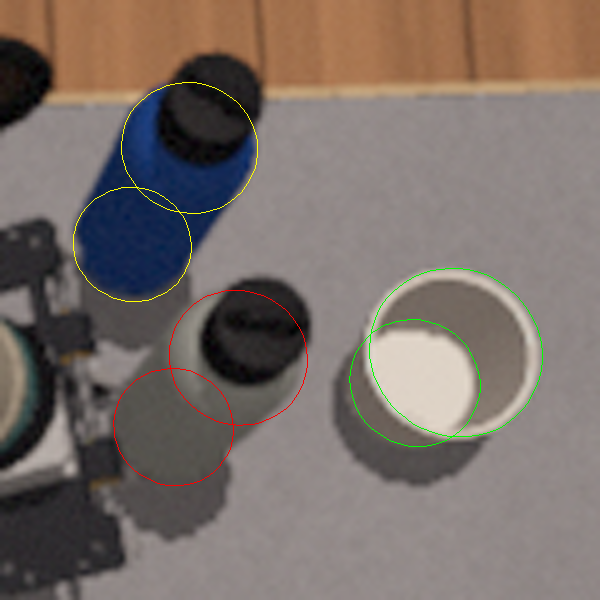

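```bash
python3 -m pendant '[{"tx":-0.02,"ty":0.1,"tz":0,"ax":0,"ay":0,"az":0},{"tx":-0.06,"ty":-0.03,"tz":0,"ax":0,"ay":0,"az":0.074},{"tx":-0.04,"ty":-0.02,"tz":0,"ax":0,"ay":0,"az":0.074},{"tx":-0.01,"ty":0,"tz":0,"ax":0,"ay":0,"az":0.074},{"tx":0,"ty":0,"tz":0,"ax":0,"ay":0,"az":0}]'; python3 st.py; python3 - <<'E'
from h import *
for n,r in(("scene",(170,165,150,180)),("top",(290,110,150,140))):
    im=imaging.grab_frame(n);cv2.imwrite(f"pics/{n}5f.png",im[:,:,::-1]); crop(n,*r,4,f"pics/{n}5.png",im)
E
```

```text
t: 7.0
tcp_pos: [633.9, -90.1, 13.6]
orientation: [0.939, 0.243, 0.06, 0.236]
ft_force: [-0.0, 0.4, -0.1]
opening: 40.4
7.0 [633.9 -90.1  13.6] x [ 0.875  0.484 -0.002] z [ 0.226 -0.413 -0.882] q [ 0.003  0.476  1.874 -0.722  0.677  0.045] [-0.   0.4 -0.1] 40.443841055466706
```

View pics/top5.png

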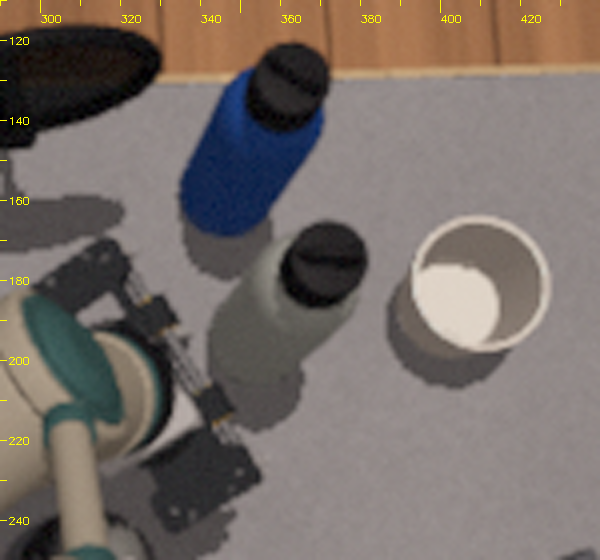

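View pics/scene5f.png

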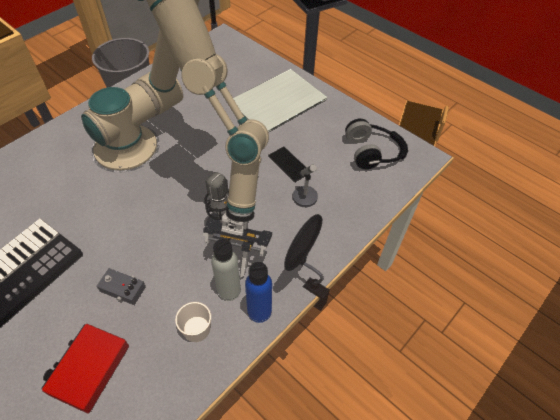

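```bash
python3 -m pendant '[{"tx":0.04,"ty":-0.06,"tz":0,"ax":0,"ay":0,"az":0},{"tx":0.02,"ty":-0.04,"tz":0,"ax":0,"ay":0,"az":0},{"tx":0.007,"ty":-0.06,"tz":0,"ax":0,"ay":0,"az":0},{"tx":0.007,"ty":-0.06,"tz":0,"ax":0,"ay":0,"az":0},{"tx":0.007,"ty":-0.06,"tz":0,"ax":0,"ay":0,"az":0},{"tx":0,"ty":0,"tz":0,"ax":0,"ay":0,"az":0}]'; python3 st.py; python3 - <<'E'
from ov import *
P=model(None,0,(661,-155),(762,-116),(677.5,-267))
for n,r in(("scene",(150,215,140,130)),("top",(320,110,120,120))):
    im=imaging.grab_frame(n);cv2.imwrite(f"pics/{n}6f.png",im[:,:,::-1]); 
    overlay(n,im,P,r,5,f"pics/{n}6o.png")
E
```

```text
t: 7.85
tcp_pos: [645.1, -125.2, 13.5]
orientation: [0.939, 0.243, 0.06, 0.236]
ft_force: [0.3, 1.3, -0.3]
opening: 40.6
7.85 [ 645.1 -125.2   13.5] x [ 0.875  0.484 -0.002] z [ 0.227 -0.414 -0.882] q [-0.059  0.484  1.857 -0.718  0.653 -0.017] [ 0.3  1.3 -0.3] 40.614079211690864
```

View pics/scene6o.png

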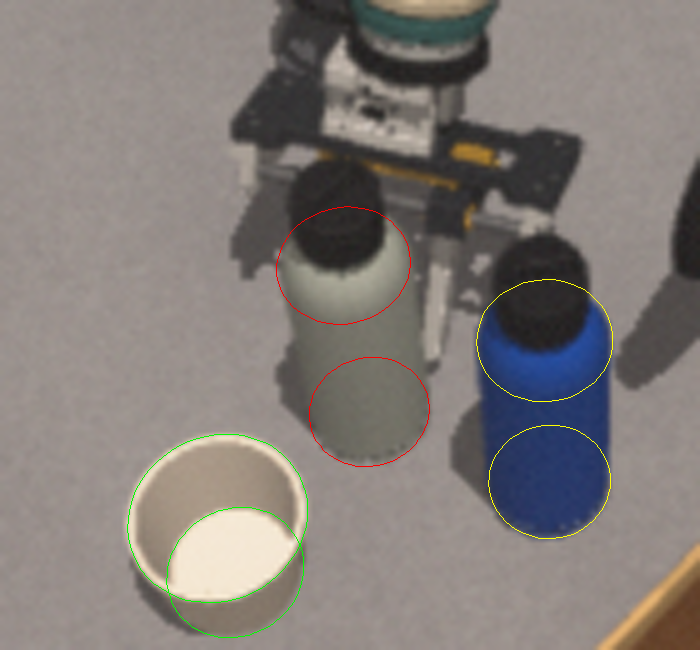

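View pics/top6o.png

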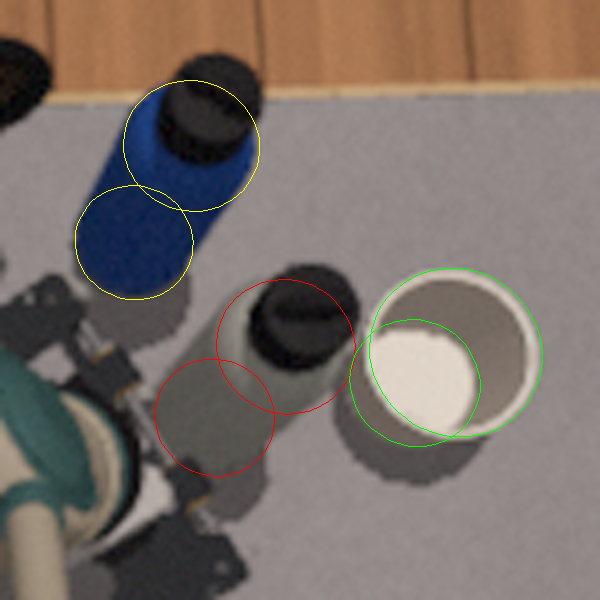

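```bash
python3 -m pendant '[{"tx":0.005,"ty":-0.04,"tz":0,"ax":0,"ay":0,"az":0},{"tx":0,"ty":0,"tz":0,"ax":0,"ay":0,"az":0},{"tx":-0.03,"ty":0.06,"tz":0,"ax":0,"ay":0,"az":0},{"tx":-0.03,"ty":0.08,"tz":0,"ax":0,"ay":0,"az":0},{"tx":0,"ty":0,"tz":0.2,"ax":0,"ay":0,"az":0},{"tx":0,"ty":0,"tz":0.4,"ax":0,"ay":0,"az":0},{"tx":0,"ty":0,"tz":0.4,"ax":0,"ay":0,"az":0},{"tx":0,"ty":0,"tz":0.4,"ax":0,"ay":0,"az":0},{"tx":0,"ty":0,"tz":0.4,"ax":0,"ay":0,"az":0},{"tx":0,"ty":0,"tz":0.4,"ax":0,"ay":0,"az":0},{"tx":0,"ty":0,"tz":0.3,"ax":0,"ay":0,"az":0},{"tx":0,"ty":0,"tz":0,"ax":0,"ay":0,"az":0}]' 60; python3 st.py; python3 - <<'E'
from ov import *
P=model(None,0,(662,-160),(762,-116),(677.5,-267))
for n,r in(("scene",(150,215,140,130)),("top",(320,110,120,120))):
    im=imaging.grab_frame(n);cv2.imwrite(f"pics/{n}7f.png",im[:,:,::-1]); 
    overlay(n,im,P,r,5,f"pics/{n}7o.png")
E
```

```text
t: 9.45
tcp_pos: [639.7, -111.5, 317.4]
orientation: [0.939, 0.243, 0.063, 0.237]
ft_force: [-0.8, 0.8, -0.1]
opening: 56.7
9.45 [ 639.7 -111.5  317.4] x [0.874 0.485 0.004] z [ 0.234 -0.414 -0.88 ] q [-0.036  0.209  1.437 -0.441  1.252 -0.453] [-0.8  0.8 -0.1] 56.71658304762906
```

View pics/scene7o.png

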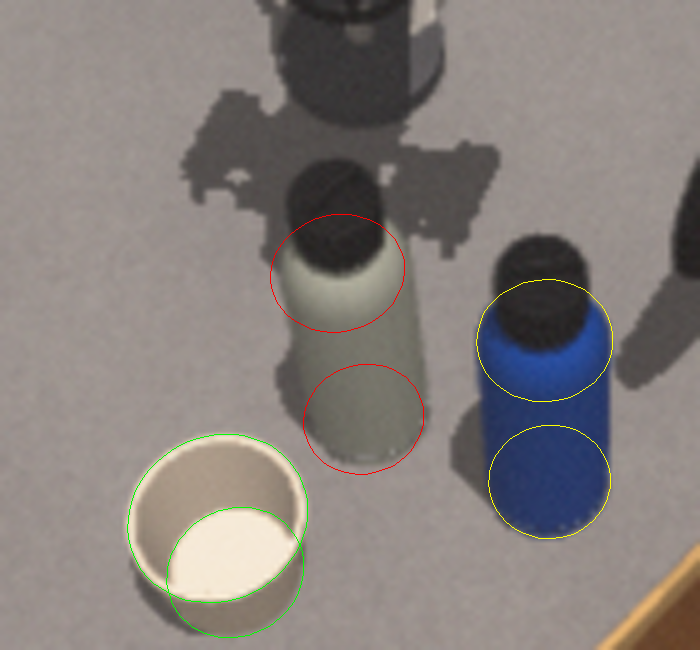

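View pics/top7o.png

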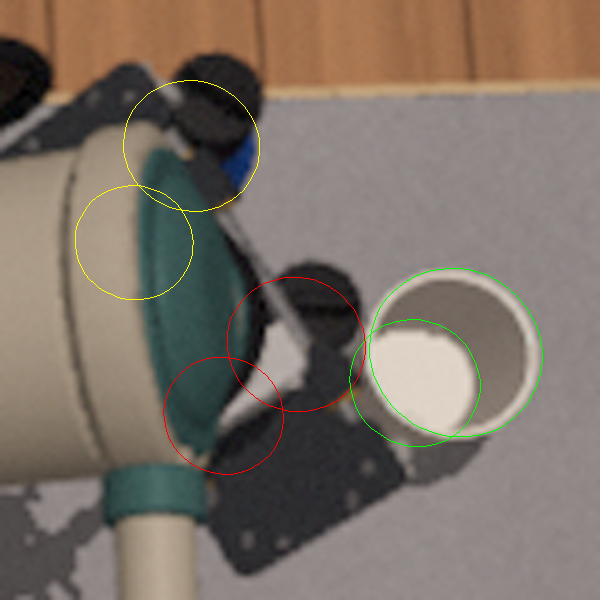

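View pics/scene7f.png

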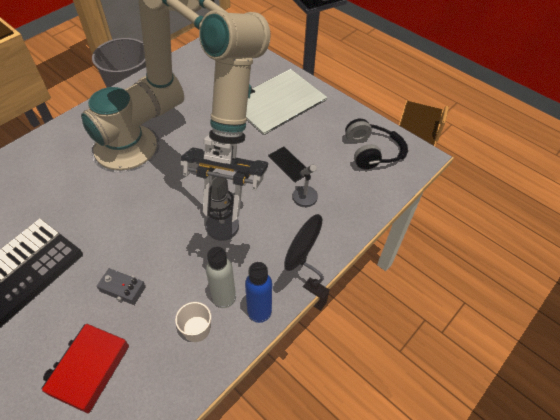

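```bash
python3 - <<'E'
from station import env
import numpy as np
from scipy.spatial.transform import Rotation as Ro
R=Ro.from_quat(env.get_state()["orientation"])
a=np.radians(4.5);th=np.radians(33)
z=np.array([np.sin(th)*np.cos(a),np.sin(th)*np.sin(a),-np.cos(th)])
for s in(1,-1):
    x=s*np.array([-np.sin(a),np.cos(a),0]);y=np.cross(z,x)
    v=(Ro.from_matrix(np.c_[x,y,z])*R.inv()).as_rotvec()
    print(np.degrees(np.linalg.norm(v)),v/(np.pi/2))
E
```

```text
65.65001114895138 [-0.02583353 -0.05176914  0.72714645]
124.54620445755046 [ 0.69896494 -0.37737659 -1.13316665]
```

```bash
python3 -m pendant '[{"tx":-0.25,"ty":0.112,"tz":0.05,"ax":-0.0033,"ay":-0.0065,"az":0.091},{"tx":-0.25,"ty":0.112,"tz":0,"ax":-0.0033,"ay":-0.0065,"az":0.091},{"tx":-0.25,"ty":0.112,"tz":0,"ax":-0.0033,"ay":-0.0065,"az":0.091},{"tx":-0.25,"ty":0.112,"tz":0,"ax":-0.0033,"ay":-0.0065,"az":0.091},{"tx":-0.25,"ty":0.112,"tz":0,"ax":-0.0033,"ay":-0.0065,"az":0.091},{"tx":-0.25,"ty":0.112,"tz":0,"ax":-0.0033,"ay":-0.0065,"az":0.091},{"tx":-0.25,"ty":0.112,"tz":0,"ax":-0.0033,"ay":-0.0065,"az":0.091},{"tx":-0.25,"ty":0.112,"tz":0,"ax":-0.0033,"ay":-0.0065,"az":0.091},{"tx":0,"ty":0,"tz":0,"ax":0,"ay":0,"az":0}]' 64; python3 st.py; python3 - <<'E'
from ov import *
P=model((488,3),np.radians(4.6),(662,-157),(762,-116),(677.5,-267),(778,32),np.radians(7.9))
for n,r in(("scene",(150,165,180,180)),("top",(250,110,180,180))):
    im=imaging.grab_frame(n);cv2.imwrite(f"pics/{n}8f.png",im[:,:,::-1]); 
    overlay(n,im,P,r,4,f"pics/{n}8o.png")
E
```

```text
t: 10.68
tcp_pos: [401.9, -9.2, 316.5]
orientation: [0.665, 0.692, 0.204, 0.193]
ft_force: [0.1, -1.0, 0.3]
opening: 60.3
10.675 [401.9  -9.2 316.5] x [-0.04   0.999  0.005] z [ 0.538  0.026 -0.843] q [-0.468 -0.389  1.992  0.311  1.053 -2.165] [ 0.1 -1.   0.3] 60.29725688095802
```

View pics/scene8f.png

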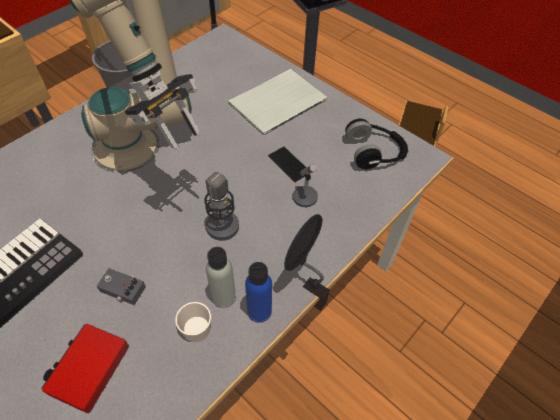

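View pics/scene8o.png

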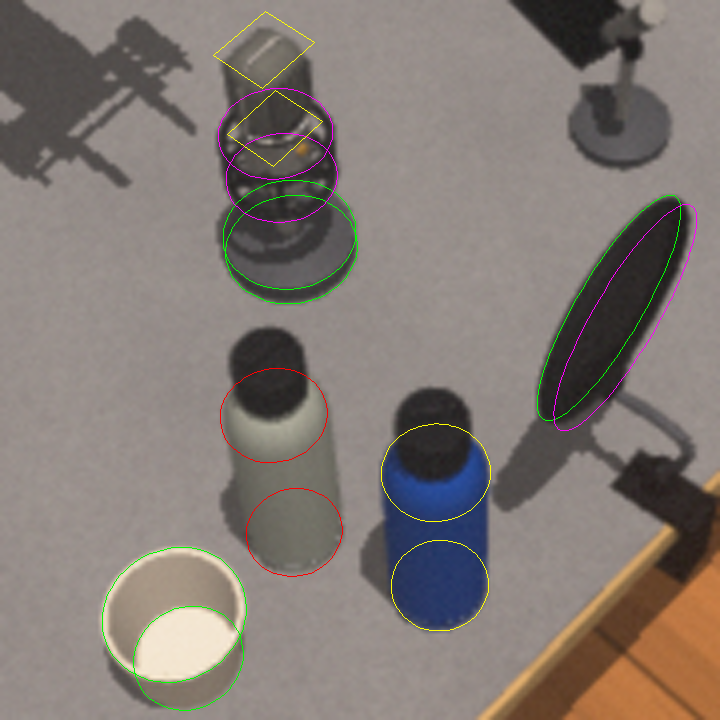

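View pics/top8o.png

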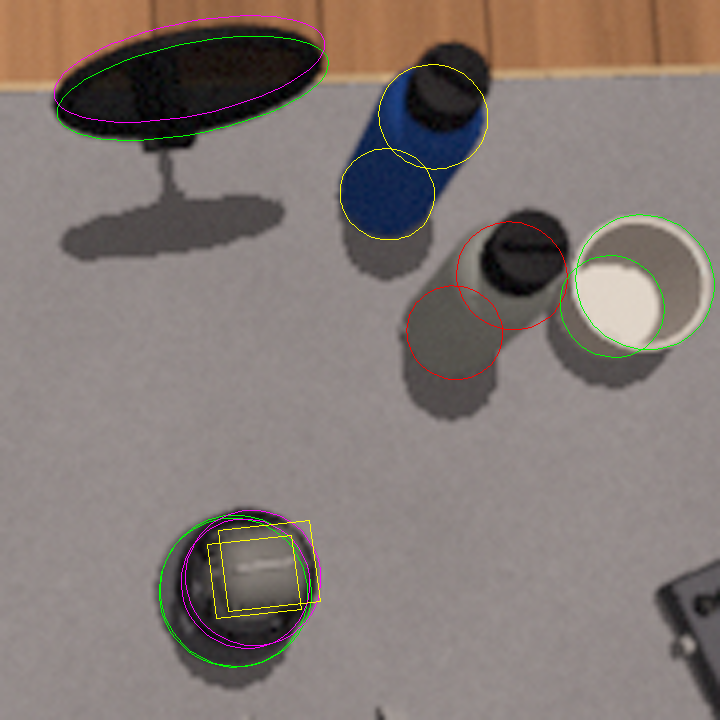

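```bash
python3 -m pendant '[{"tx":0,"ty":0.04,"tz":-0.4,"ax":0,"ay":0,"az":0},{"tx":0,"ty":0,"tz":-0.4,"ax":0,"ay":0,"az":0},{"tx":0,"ty":0,"tz":-0.4,"ax":0,"ay":0,"az":0},{"tx":0,"ty":0,"tz":-0.4,"ax":0,"ay":0,"az":0},{"tx":0,"ty":0,"tz":-0.4,"ax":0,"ay":0,"az":0},{"tx":0,"ty":0,"tz":-0.2,"ax":0,"ay":0,"az":0},{"tx":0,"ty":0,"tz":0,"ax":0,"ay":0,"az":0}]'; python3 st.py; python3 - <<'E'
from ov import *
for n in(("scene","top")):
    im=imaging.grab_frame(n);cv2.imwrite(f"pics/{n}9f.png",im[:,:,::-1]); 
E
```

```text
t: 11.65
tcp_pos: [405.9, 8.0, 68.4]
orientation: [0.667, 0.695, 0.191, 0.189]
ft_force: [0.1, -0.4, -0.1]
opening: 60.1
11.65 [405.9   8.   68.4] x [-0.038  0.999 -0.007] z [ 0.517  0.014 -0.856] q [-0.334 -0.047  2.499  0.82   0.253 -2.701] [ 0.1 -0.4 -0.1] 60.14128648513407
```

View pics/scene9f.png

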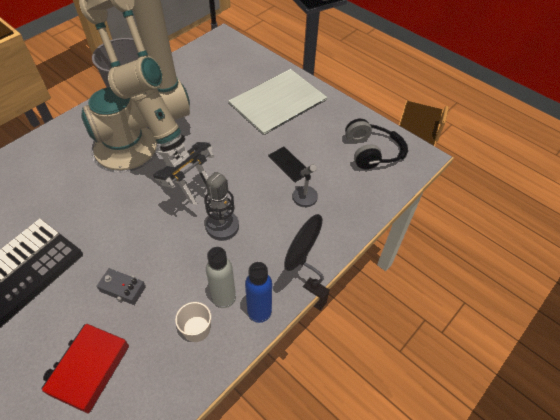

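View pics/top9f.png

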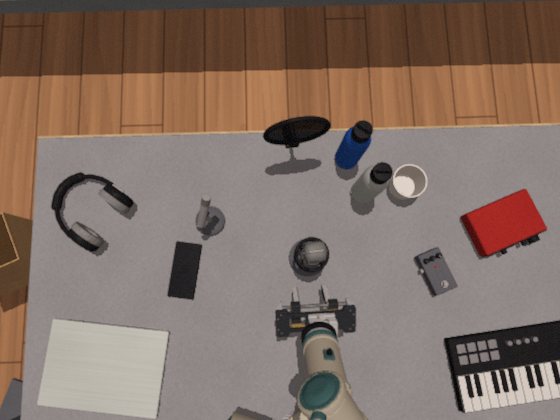

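```bash
python3 -m pendant '[{"tx":0,"ty":0,"tz":0.4,"ax":0,"ay":0,"az":0},{"tx":0,"ty":0,"tz":0.4,"ax":0,"ay":0,"az":0},{"tx":0,"ty":0,"tz":0.4,"ax":0,"ay":0,"az":0},{"tx":0,"ty":0,"tz":0.4,"ax":0,"ay":0,"az":0},{"tx":0,"ty":0,"tz":0.4,"ax":0,"ay":0,"az":0},{"tx":0,"ty":0,"tz":0,"ax":0,"ay":0,"az":0}]'; python3 st.py;  python3 - <<'E'
from station import env
import numpy as np
from scipy.spatial.transform import Rotation as Ro
R=Ro.from_quat(env.get_state()["orientation"])
a=np.radians(4.5);th=np.radians(26)
z=np.array([np.sin(th)*np.cos(a),np.sin(th)*np.sin(a),-np.cos(th)])
for s in(1,-1):
    x=s*np.array([-np.sin(a),np.cos(a),0]);y=np.cross(z,x)
    v=(Ro.from_matrix(np.c_[x,y,z])*R.inv()).as_rotvec()
    print(np.degrees(np.linalg.norm(v)),v/(np.pi/2), v/(np.pi/2)/18)
E
```

```text
t: 12.5
tcp_pos: [412.1, 9.3, 304.1]
orientation: [0.664, 0.694, 0.2, 0.195]
ft_force: [-0.1, -0.0, -0.7]
opening: 60.2
12.5 [412.1   9.3 304.1] x [-0.043  0.999 -0.005] z [ 0.537  0.018 -0.843] q [-0.339 -0.366  2.011  0.239  0.974 -2.036] [-0.1 -0.  -0.7] 60.21038898540552
6.827177462551172 [-0.00100688  0.07237198  0.02270787] [-5.59378563e-05  4.02066545e-03  1.26154844e-03]
178.34847068393145 [ 0.96697787  0.05401351 -1.7288643 ] [ 0.05372099  0.00300075 -0.09604802]
```

```bash
python3 -m pendant '[{"tx":0,"ty":0,"tz":0,"ax":0.0537,"ay":0.003,"az":-0.096},{"tx":0,"ty":0,"tz":0,"ax":0.0537,"ay":0.003,"az":-0.096},{"tx":0,"ty":0,"tz":0,"ax":0.0537,"ay":0.003,"az":-0.096},{"tx":0,"ty":0,"tz":0,"ax":0.0537,"ay":0.003,"az":-0.096},{"tx":0,"ty":0,"tz":0,"ax":0.0537,"ay":0.003,"az":-0.096},{"tx":0,"ty":0,"tz":0,"ax":0.0537,"ay":0.003,"az":-0.096},{"tx":0,"ty":0,"tz":0,"ax":0.0537,"ay":0.003,"az":-0.096},{"tx":0,"ty":0,"tz":0,"ax":0.0537,"ay":0.003,"az":-0.096},{"tx":0,"ty":0,"tz":0,"ax":0.0537,"ay":0.003,"az":-0.096},{"tx":0,"ty":0,"tz":0,"ax":0.0537,"ay":0.003,"az":-0.096},{"tx":0,"ty":0,"tz":0,"ax":0.0537,"ay":0.003,"az":-0.096},{"tx":0,"ty":0,"tz":0,"ax":0.0537,"ay":0.003,"az":-0.096},{"tx":0,"ty":0,"tz":0,"ax":0.0537,"ay":0.003,"az":-0.096},{"tx":0,"ty":0,"tz":0,"ax":0.0537,"ay":0.003,"az":-0.096},{"tx":0,"ty":0,"tz":0,"ax":0.0537,"ay":0.003,"az":-0.096},{"tx":0,"ty":0,"tz":0,"ax":0.0537,"ay":0.003,"az":-0.096},{"tx":0,"ty":0,"tz":0,"ax":0.0537,"ay":0.003,"az":-0.096},{"tx":0,"ty":0,"tz":0,"ax":0.0537,"ay":0.003,"az":-0.096},{"tx":0,"ty":0,"tz":0,"ax":0,"ay":0,"az":0}]'; python3 st.py
```

```text
t: 14.88
tcp_pos: [408.9, 10.4, 296.6]
orientation: [0.714, -0.661, 0.158, -0.167]
ft_force: [0.2, -0.6, 0.0]
opening: 60.4
14.875 [408.9  10.4 296.6] x [ 0.077 -0.997  0.005] z [ 0.446  0.03  -0.894] q [-0.305 -0.309  1.953  0.186  1.069  1.133] [ 0.2 -0.6  0. ] 60.40415989964244
```

```bash
python3 -m pendant '[{"tx":0,"ty":-0.06,"tz":-0.38,"ax":0,"ay":0,"az":0},{"tx":0,"ty":-0.053,"tz":-0.38,"ax":0,"ay":0,"az":0},{"tx":0,"ty":0,"tz":-0.38,"ax":0,"ay":0,"az":0},{"tx":0,"ty":0,"tz":-0.38,"ax":0,"ay":0,"az":0},{"tx":0,"ty":0,"tz":-0.38,"ax":0,"ay":0,"az":0},{"tx":0,"ty":0,"tz":0,"ax":0,"ay":0,"az":0}]'; python3 st.py
```

```text
t: 15.62
tcp_pos: [406.2, -1.5, 66.1]
orientation: [0.715, -0.662, 0.154, -0.166]
ft_force: [1.0, 0.3, 1.2]
opening: 60.3
15.625 [406.2  -1.5  66.1] x [ 0.077 -0.997  0.001] z [ 0.44   0.033 -0.898] q [-0.362 -0.028  2.422  0.532  0.377  0.671] [1.  0.3 1.2] 60.30644310928319
```

```bash
python3 -m pendant '[{"tx":0.04,"ty":-0.01,"tz":-0.22,"ax":0,"ay":0,"az":0},{"tx":0.04,"ty":0,"tz":-0.21,"ax":0,"ay":0,"az":0},{"tx":0,"ty":0,"tz":0,"ax":0,"ay":0,"az":0}]'; python3 st.py;python3 - <<'E'
from h import *
for n,r in(("scene",(150,140,150,130)),("top",(240,210,150,140))): crop(n,*r,5,f"pics/{n}10.png")
E
```

```text
t: 16.0
tcp_pos: [421.0, -2.1, 26.3]
orientation: [0.714, -0.66, 0.158, -0.172]
ft_force: [0.1, 0.3, -0.0]
opening: 60.2
16.0 [421.   -2.1  26.3] x [ 0.078 -0.997 -0.001] z [ 0.453  0.036 -0.891] q [-0.354  0.101  2.484  1.003  0.228  0.19 ] [ 0.1  0.3 -0. ] 60.15681874278408
```

View pics/scene10.png

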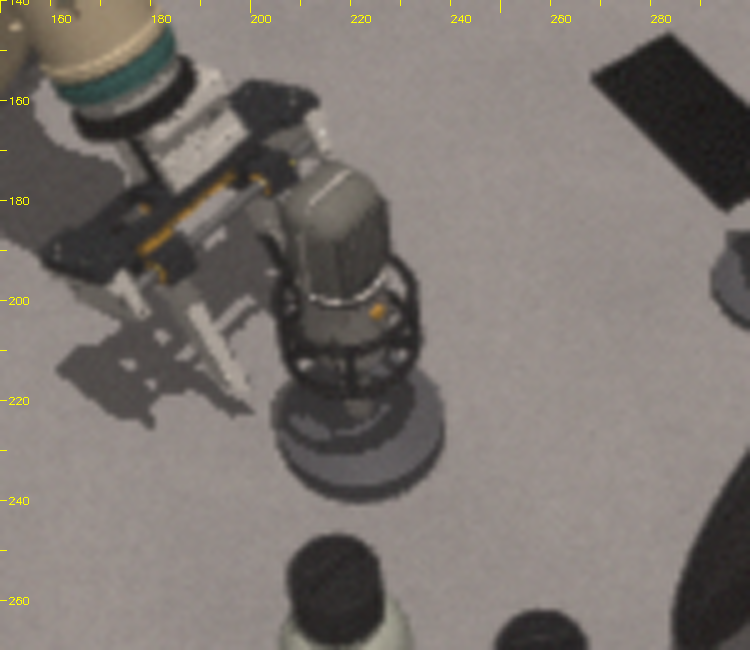

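View pics/top10.png

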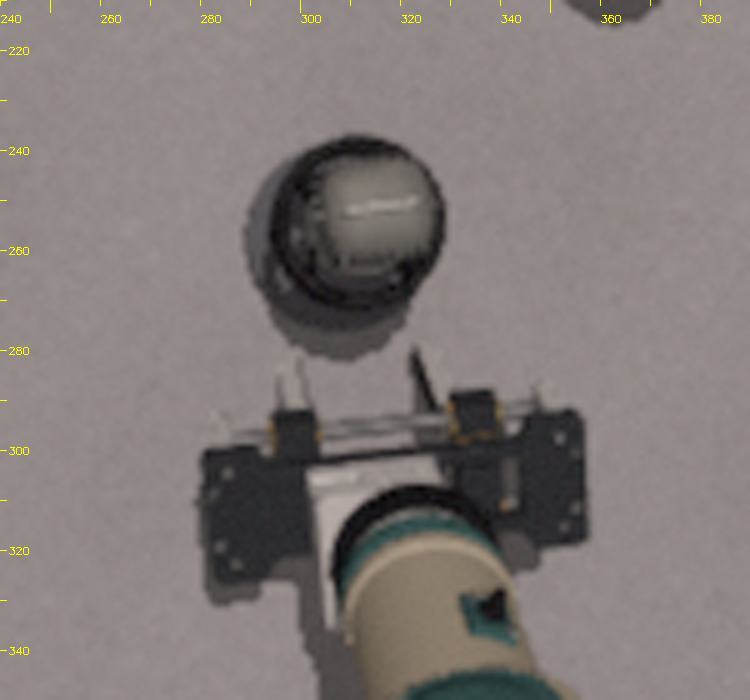

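```bash
python3 -m pendant '[{"tx":0,"ty":0,"tz":-0.05,"ax":0,"ay":0,"az":0},{"tx":0,"ty":0,"tz":-0.05,"ax":0,"ay":0,"az":0},{"tx":0,"ty":0,"tz":0,"ax":0,"ay":0,"az":0}]'; python3 st.py
```

```text
t: 16.48
tcp_pos: [420.6, -2.3, 14.7]
orientation: [0.714, -0.66, 0.159, -0.172]
ft_force: [0.4, 0.8, 0.8]
opening: 60.0
16.475 [420.6  -2.3  14.7] x [ 0.079 -0.997  0.001] z [ 0.454  0.035 -0.89 ] q [-0.354  0.135  2.506  1.245  0.202 -0.059] [0.4 0.8 0.8] 59.974643794006916
```

```bash
python3 -m pendant '[{"tx":0.06,"ty":0.005,"tz":-0.02,"ax":0,"ay":0,"az":0},{"tx":0.06,"ty":0.005,"tz":0,"ax":0,"ay":0,"az":0},{"tx":0.05,"ty":0.004,"tz":0,"ax":0,"ay":0,"az":0},{"tx":0.05,"ty":0.004,"tz":0,"ax":0,"ay":0,"az":0},{"tx":0.05,"ty":0.004,"tz":0,"ax":0,"ay":0,"az":0},{"tx":0.05,"ty":0.004,"tz":0,"ax":0,"ay":0,"az":0}]'; python3 st.py;python3 - <<'E'
from h import *
for n,r in(("scene",(150,140,150,130)),("top",(240,210,150,140))): crop(n,*r,5,f"pics/{n}11.png")
E
```

```text
t: 17.23
tcp_pos: [454.1, 1.7, 9.6]
orientation: [0.715, -0.66, 0.156, -0.169]
ft_force: [-15.8, -2.7, 13.5]
opening: 60.1
17.225 [454.1   1.7   9.6] x [ 0.079 -0.997  0.   ] z [ 0.447  0.035 -0.894] q [-0.294  0.188  2.442  1.152  0.18   0.088] [-15.8  -2.7  13.5] 60.11921505343751
```

View pics/scene11.png

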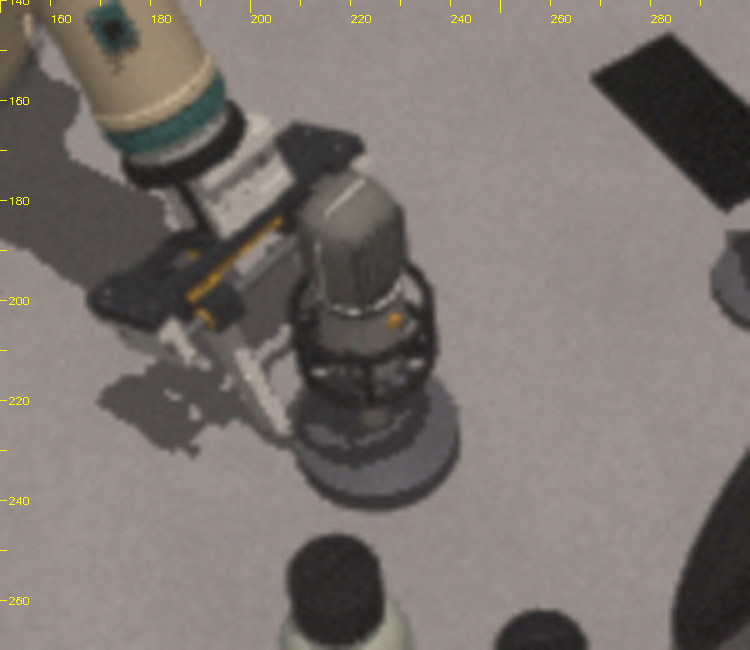

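View pics/top11.png

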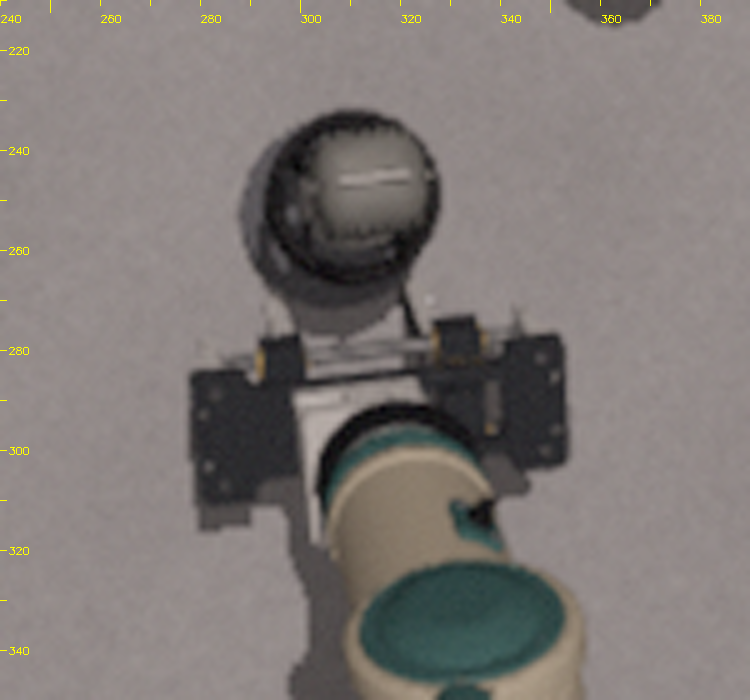

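```bash
python3 -m pendant '[{"tx":0.06,"ty":0.004,"tz":0.02,"ax":0,"ay":0,"az":0},{"tx":0.09,"ty":0.0065,"tz":0,"ax":0,"ay":0,"az":0},{"tx":0.09,"ty":0.0065,"tz":0,"ax":0,"ay":0,"az":0},{"tx":0.09,"ty":0.0065,"tz":0,"ax":0,"ay":0,"az":0}]'; python3 st.py
```

```text
t: 17.82
tcp_pos: [494.4, 5.4, 11.4]
orientation: [0.715, -0.66, 0.155, -0.17]
ft_force: [-8.0, -0.8, 0.7]
opening: 60.0
17.825 [494.4   5.4  11.4] x [ 0.081 -0.997 -0.003] z [ 0.446  0.038 -0.894] q [-0.248  0.228  2.358  0.917  0.186  0.367] [-8.  -0.8  0.7] 59.99222251946966
```

```bash
python3 -m pendant '[{"tx":0.09,"ty":0.0065,"tz":0,"ax":0,"ay":0,"az":0},{"tx":0.09,"ty":0.0065,"tz":0,"ax":0,"ay":0,"az":0},{"tx":0.09,"ty":0.0065,"tz":0,"ax":0,"ay":0,"az":0},{"tx":0.09,"ty":0.0065,"tz":0,"ax":0,"ay":0,"az":0},{"tx":0.09,"ty":0.0065,"tz":0,"ax":0,"ay":0,"az":0},{"tx":0.09,"ty":0.0065,"tz":0,"ax":0,"ay":0,"az":0},{"tx":0.09,"ty":0.0065,"tz":0,"ax":0,"ay":0,"az":0},{"tx":0.09,"ty":0.0065,"tz":0,"ax":0,"ay":0,"az":0},{"tx":0.09,"ty":0.0065,"tz":0,"ax":0,"ay":0,"az":0},{"tx":0,"ty":0,"tz":0,"ax":0,"ay":0,"az":0}]'; python3 st.py
python3 - <<'E'
from ov import *
s=env.get_state()["tcp_pos"]
P=model((s[0]+44,s[1]+3.5),np.radians(4.6),(663,-156),None,(677.5,-267),(776,32),np.radians(7.9))
for n,r in(("scene",(190,165,150,150)),("top",(230,110,150,130))):
    im=imaging.grab_frame(n);cv2.imwrite(f"pics/{n}12f.png",im[:,:,::-1]); 
    overlay(n,im,P,r,5,f"pics/{n}12o.png")
E
```

```text
t: 19.08
tcp_pos: [592.1, 12.3, 11.6]
orientation: [0.715, -0.66, 0.155, -0.17]
ft_force: [-3.9, 1.2, 0.5]
opening: 60.2
19.075 [592.1  12.3  11.6] x [ 0.081 -0.997 -0.002] z [ 0.446  0.038 -0.894] q [-0.173  0.332  2.158  0.522  0.231  0.833] [-3.9  1.2  0.5] 60.15029319001574
```

View pics/scene12o.png

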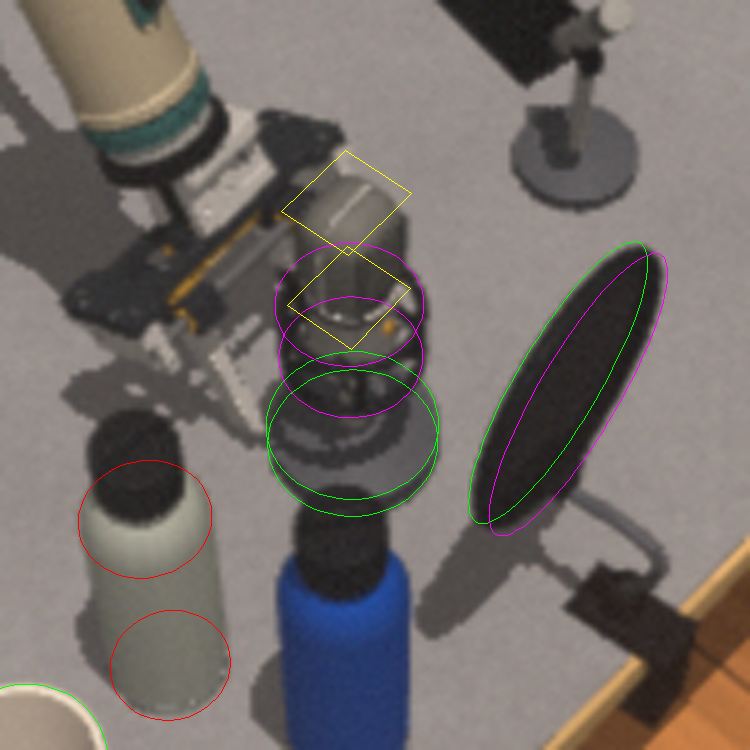

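View pics/top12o.png

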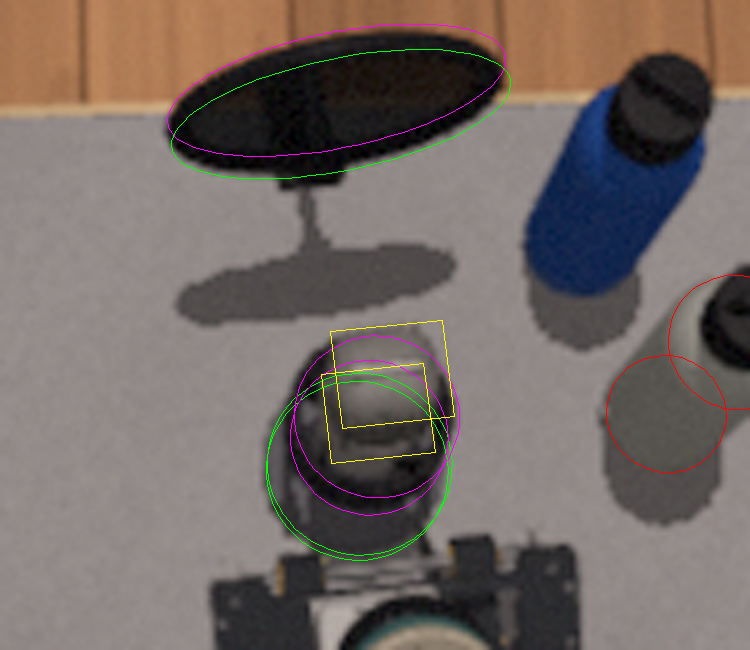

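```bash
python3 -m pendant '[{"tx":0.06,"ty":0.003,"tz":0,"ax":0,"ay":0,"az":0},{"tx":0.06,"ty":0.003,"tz":0,"ax":0,"ay":0,"az":0},{"tx":0.06,"ty":0.003,"tz":0,"ax":0,"ay":0,"az":0},{"tx":0.06,"ty":0.003,"tz":0,"ax":0,"ay":0,"az":0},{"tx":0.06,"ty":0.003,"tz":0,"ax":0,"ay":0,"az":0},{"tx":0.03,"ty":0.002,"tz":0,"ax":0,"ay":0,"az":0},{"tx":0,"ty":0,"tz":0,"ax":0,"ay":0,"az":0}]'; python3 st.py
python3 - <<'E'
from ov import *
s=env.get_state()["tcp_pos"]
print(s[0]+43,s[1]+3.5)
P=model((s[0]+43,s[1]+3.5),np.radians(4.6),(663,-156),None,(677.5,-267),(776,32),np.radians(7.9))
for n,r in(("scene",(190,165,150,150)),("top",(230,110,150,130))):
    im=imaging.grab_frame(n);cv2.imwrite(f"pics/{n}13f.png",im[:,:,::-1]); 
    overlay(n,im,P,r,5,f"pics/{n}13o.png"); crop(n,*r,5,f"pics/{n}13.png",im)
E
```

```text
t: 20.05
tcp_pos: [631.9, 13.6, 11.6]
orientation: [0.715, -0.66, 0.156, -0.169]
ft_force: [-5.8, 0.1, -0.4]
opening: 60.5
20.05 [631.9  13.6  11.6] x [ 0.08  -0.997 -0.001] z [ 0.446  0.037 -0.894] q [-0.154  0.373  2.075  0.417  0.262  0.957] [-5.8  0.1 -0.4] 60.53320587755532
674.861095595956 17.09334045333575
```

View pics/scene13o.png

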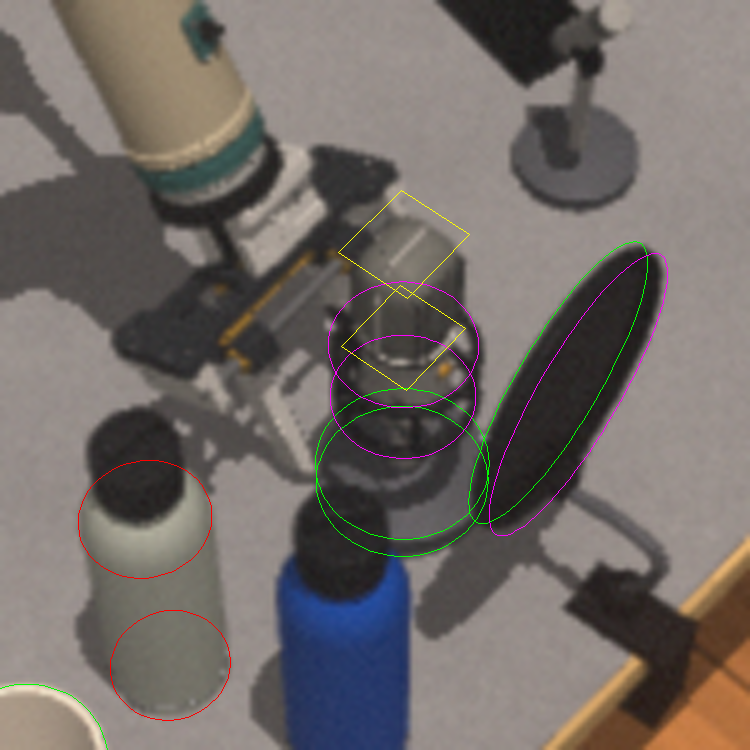

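View pics/top13o.png

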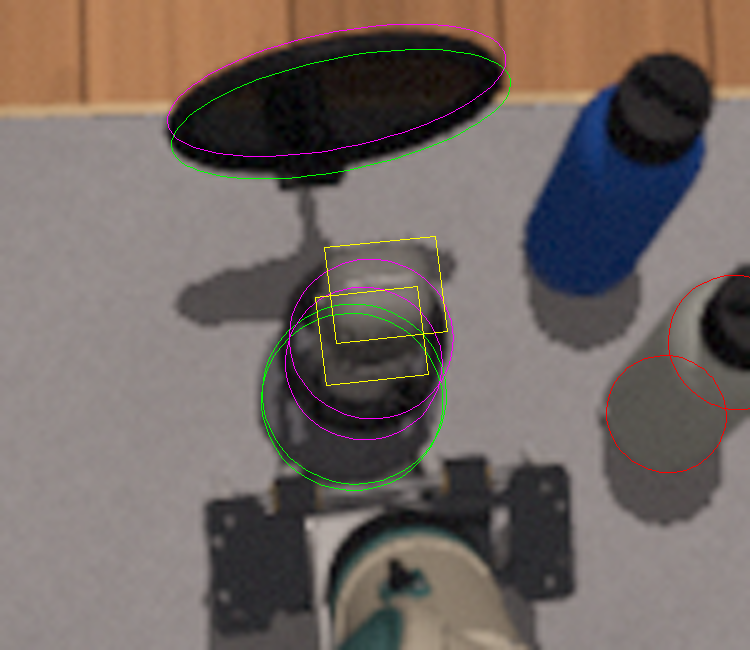

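View pics/scene13.png

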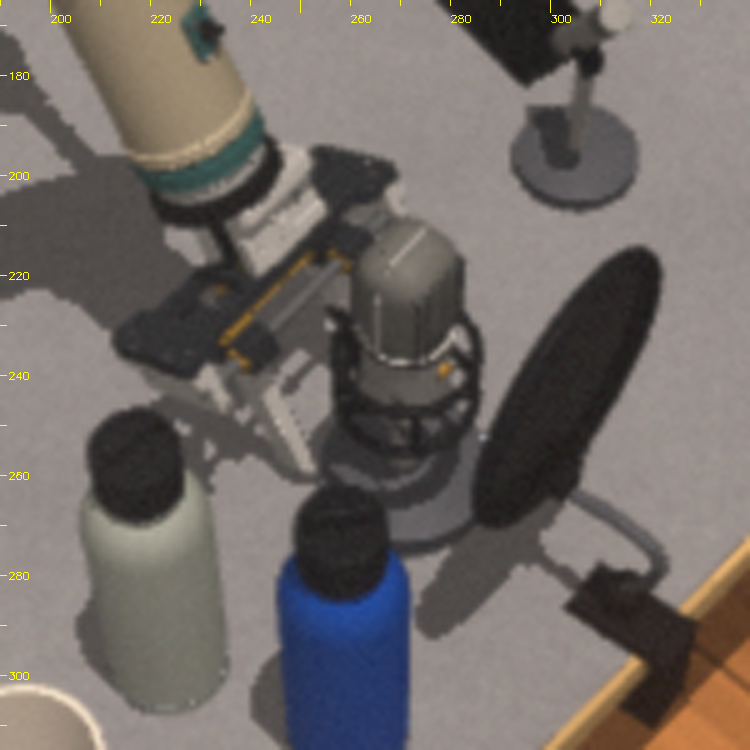

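```bash
python3 -m pendant '[{"tx":0.02,"ty":0.001,"tz":0,"ax":0,"ay":0,"az":0},{"tx":0,"ty":0,"tz":0,"ax":0,"ay":0,"az":0},{"tx":-0.06,"ty":-0.005,"tz":0,"ax":0,"ay":0,"az":0},{"tx":-0.15,"ty":-0.012,"tz":0,"ax":0,"ay":0,"az":0},{"tx":-0.25,"ty":-0.02,"tz":0,"ax":0,"ay":0,"az":0},{"tx":-0.25,"ty":-0.02,"tz":0.1,"ax":0,"ay":0,"az":0},{"tx":-0.25,"ty":-0.02,"tz":0.25,"ax":0,"ay":0,"az":0},{"tx":-0.25,"ty":0,"tz":0.35,"ax":0,"ay":0,"az":0},{"tx":-0.1,"ty":0,"tz":0.35,"ax":0,"ay":0,"az":0},{"tx":0,"ty":0,"tz":0.4,"ax":0,"ay":0,"az":0},{"tx":0,"ty":0,"tz":0.4,"ax":0,"ay":0,"az":0},{"tx":0,"ty":0,"tz":0,"ax":0,"ay":0,"az":0}]'; python3 st.py
python3 - <<'E'
from ov import *
P=model((676,18),np.radians(4.6),(663,-156),None,(677.5,-267),(776,32),np.radians(7.9))
for n,r in(("scene",(150,165,190,180)),("top",(250,110,190,150))):
    im=imaging.grab_frame(n);cv2.imwrite(f"pics/{n}14f.png",im[:,:,::-1]); 
    overlay(n,im,P,r,4,f"pics/{n}14o.png"); crop(n,*r,4,f"pics/{n}14.png",im)
E
```

```text
t: 21.65
tcp_pos: [483.7, 2.4, 241.8]
orientation: [0.713, -0.659, 0.164, -0.174]
ft_force: [0.7, -0.3, 0.4]
opening: 60.1
21.65 [483.7   2.4 241.8] x [ 0.078 -0.997  0.005] z [ 0.463  0.032 -0.886] q [-0.264 -0.15   1.994  0.203  0.848  1.128] [ 0.7 -0.3  0.4] 60.120814794723046
```

View pics/scene14o.png

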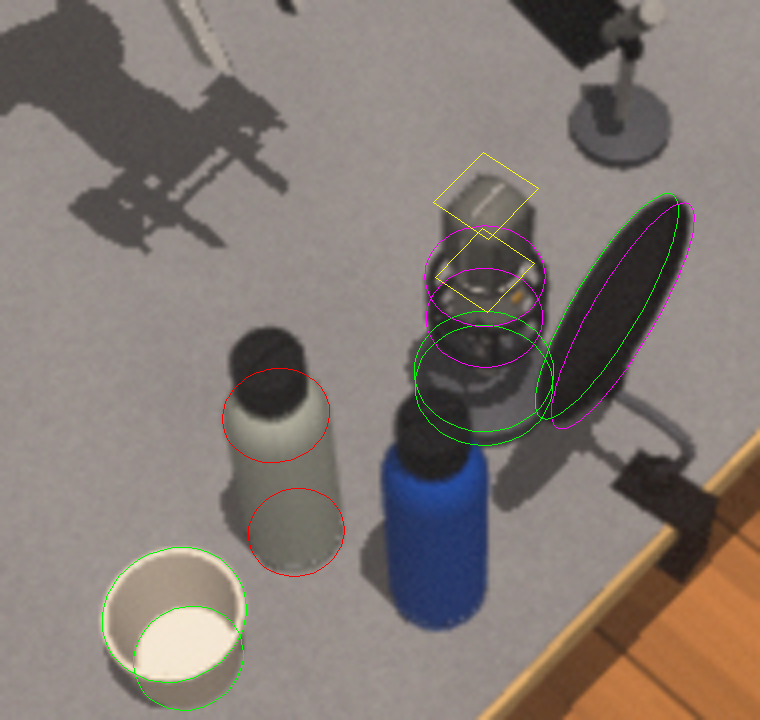

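View pics/top14o.png

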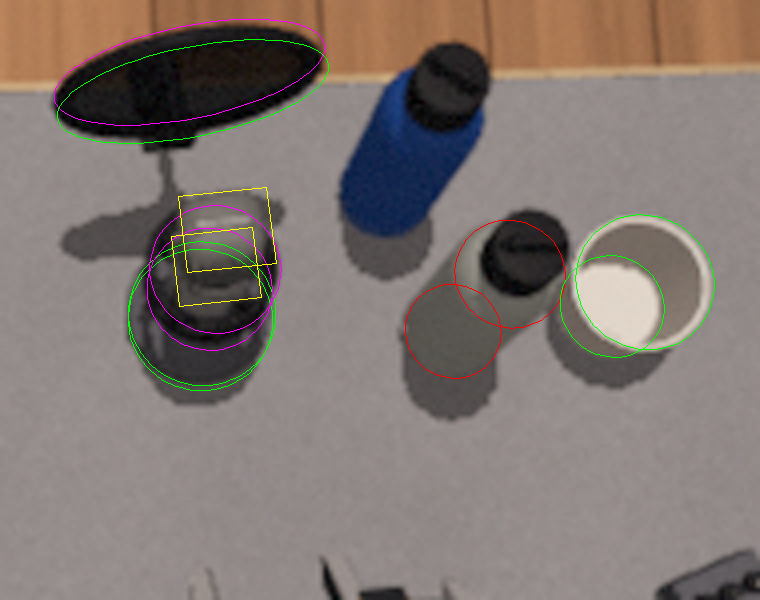

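View pics/top14.png

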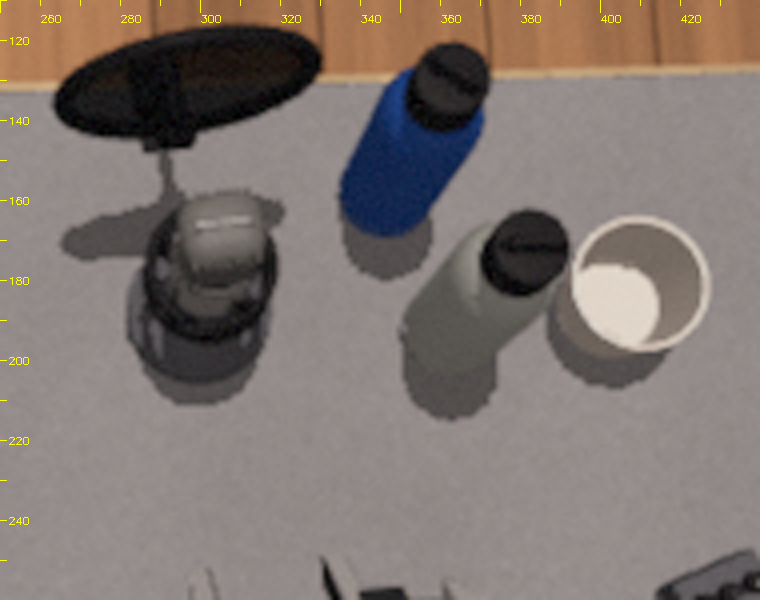

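View pics/scene14f.png

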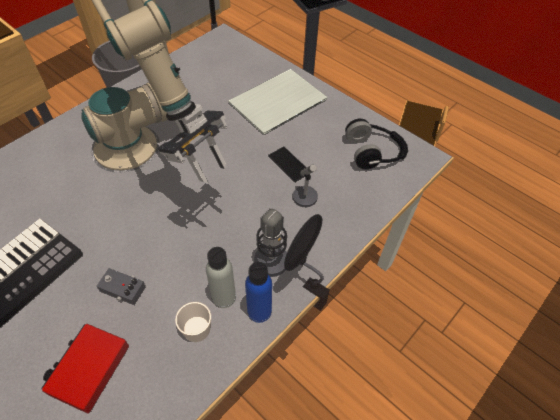

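```bash
python3 - <<'E'
from ov import *
np.set_printoptions(precision=1,suppress=True)
for n,p,q in(("top",(297.5,167.2),(313,165.2)),("scene",(150+473/4,165+216/4),(150+504/4,165+184/4))):
    a=ray(n,*p,235);b=ray(n,*q,235);d=b-a
    if d[1]>0:d=-d
    c=(a+b)/2;v=np.array([776,32])-c[:2];f=np.radians(7.9)
    print(n,c,np.degrees(np.arctan2(d[0],-d[1])),"axial",v@[np.cos(f),np.sin(f)],"lat",v@[-np.sin(f),np.cos(f)])
E
```

```text
top [677.4  20.  235. ] 5.976742103987329 axial 99.30162676498836 lat -1.6529466956179215
scene [682.1  16.3 235. ] 5.255766995656137 axial 95.17696885115518 lat 2.645872380874647
```

Both views agree within a few millimetres: about 7 cm of air, centred, and under 3° of yaw error. The bottle is upright, about 3 cm from the cup.

```bash
python3 -c "
from station import env
print(env.job_done())"
```

```text
the job is handed in; nothing more can be done
None
```

I did both slides in the order asked and handed the job in at about 22 s. The checks below come from the last pictures, taken just before handing in.

**Bottle:** I pushed it low down with the fingertips to a spot beside the white cup. It stands upright with about 32–34 mm between them, just over the 30 mm asked. The blue bottle stayed clear and the cup did not move.

**Microphone:** I pushed it by its base rim at about 12–15 mm height. It stands upright, and the pictures showed no contact with the microphone or its shock mount.

| Check on the microphone | Top view | Scene view | Wanted |
|---|---|---|---|
| Base centre to filter centre, along the filter's axis | 99 mm | 95 mm | 100 mm |
| Air between grille and filter | about 71 mm | about 67 mm | about 70 mm |
| Sideways offset from the middle | -1.7 mm | +2.6 mm | 0 |
| Front's direction (filter's is about 7.9°) | 6.0° | 5.3° | 7.9° |

The two cameras disagree by about 4 mm, so these positions are only good to a few millimetres. The front is therefore about 2–3° off the filter's direction.

**One possible fault:** on the first approach to the microphone the last joint read -2.701, against its limit of -2.70. I backed off straight away and used the half-turned grasp instead. The highest force reading between moves was about 21 N.

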